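Stack the dishes in the carrier and hold its keeper arm wound to the stop

TASK

Stack the two petri dishes from the worktop squarely, one at a time, on the dish that already stands on the round stage of the dish carrier, making one straight, upright pile of three. Then swing the carrier's spring-returned keeper arm, which has an upright grip at its end, over the pile against its spring until it meets its stop, and finish with your fingers still holding it there, without letting go, so that I can put in the locking pin. Keep the arm off the pile, and leave the other things on the worktop where they are.

Things in the scene. Friction and masses are not known exactly. Their poses are not given: they have to be found in the camera images.
- carrier: dish carrier, fixed to the worktop: an 8 mm thick aluminium base plate, 194 x 72 mm, its top 21 mm above the worktop on short feet (the printer's cord passes underneath), with a steel pivot post (top of the arm's hub 90 mm above the worktop) at one end and a round stage at the other. Origin on the pivot axis at worktop height; its x axis points from the pivot to the stage, z up
- stage_top (a point): centre of the top face of the round grey stage, 62 mm across, 30 mm above the worktop and 100 mm from the pivot axis along the carrier's x; nothing else of the base stands beside it within the height of the pile
- pivot_axis (a point): point on the upright pivot axis of the keeper arm, 77 mm above the worktop
- keeper (a joint): angle of the keeper arm about the upright pivot axis: 0 at rest, clear of the stage; grows counter-clockwise seen from above to 1.15 rad at the stop, where the arm lies along the carrier's x axis over the stage. A spring drives it back to 0: about 1.5 N at the grip to start it, 5 N at the stop; it does not latch
- keeper_grip (a point): the grip of the keeper arm: upright black rod 14 mm across, standing from 80 to 122 mm above the worktop, 140 mm from the pivot axis at the end of the arm; this point is on its axis, 105 mm above the worktop. The arm is a flat bar with a clear 66 mm disc (100 mm from the pivot) whose underside is 74 mm above the worktop, about 10 mm above a pile of three
- dish_base_mid (a point): flat round lidded petri dish of clear plastic with a pale filling, standing centred on the stage at the start; 58 mm across at the faces a gripper meets (the rim looks 62 mm), stacks at 11 mm a dish, 20 to 42 g; this point is the centre of the dish, 5.5 mm above its underside; z up
- dish_1_mid (a point): flat round lidded petri dish of clear plastic with a pale filling, lying on the worktop at the start (like the other; either may go first); 58 mm across at the faces a gripper meets (the rim looks 62 mm), stacks at 11 mm a dish, 20 to 42 g; this point is the centre of the dish, 5.5 mm above its underside; z up
- dish_2_mid (a point): flat round lidded petri dish of clear plastic with a pale filling, lying on the worktop at the start (like the other; either may go first); 58 mm across at the faces a gripper meets (the rim looks 62 mm), stacks at 11 mm a dish, 20 to 42 g; this point is the centre of the dish, 5.5 mm above its underside; z up
- dish_base: the same dish; origin at the centre of its underside
- dish_1: the same dish; origin at the centre of its underside
- dish_2: the same dish; origin at the centre of its underside
- bottle: bystander: closed brown bottle, 45 mm across, 92 mm tall; origin under its centre
- beaker: bystander: small empty beaker, 48 mm across, 58 mm tall; origin under its centre
- box: bystander: small slide box, 36 x 91 mm, 32 mm tall; origin under its centre
There are look-alikes about, which are no part of the job. Leave any green look-alike of the dish_1 alone.

How it is judged (in metres and radians):
On the way, in this order (a step that is already met when the one before it is completed fails the run):
1. one dish from the worktop stands squarely on the stage's dish, let go, the other not yet (horizontal distance between dish_base_mid and stage_top below 0.007 m and z of dish_base_mid in the frame of stage_top between 0.0025 and 0.0085 m and angle between dish_base_mid's own z axis and vertical below 0.08 rad and ((horizontal distance between dish_1_mid and stage_top below 0.007 m and z of dish_1_mid in the frame of stage_top between 0.0135 and 0.0195 m and angle between dish_1_mid's own z axis and vertical below 0.08 rad and contact force between the fingers and dish_1 below 0.05 N and horizontal distance between dish_2_mid and stage_top above 0.03 m) or (horizontal distance between dish_2_mid and stage_top below 0.007 m and z of dish_2_mid in the frame of stage_top between 0.0135 and 0.0195 m and angle between dish_2_mid's own z axis and vertical below 0.08 rad and contact force between the fingers and dish_2 below 0.05 N and horizontal distance between dish_1_mid and stage_top above 0.03 m))), for 0.2 s.
2. all three dishes stand in one straight pile, let go, the keeper arm still at rest (horizontal distance between dish_base_mid and stage_top below 0.007 m and z of dish_base_mid in the frame of stage_top between 0.0025 and 0.0085 m and angle between dish_base_mid's own z axis and vertical below 0.08 rad and ((horizontal distance between each of dish_1_mid, dish_2_mid and stage_top below 0.007 m and z of dish_1_mid in the frame of stage_top between 0.0135 and 0.0195 m and angle between each of dish_1_mid, dish_2_mid's own z axis and vertical below 0.08 rad and z of dish_2_mid in the frame of stage_top between 0.0245 and 0.0305 m and horizontal distance between dish_1_mid and dish_2_mid below 0.007 m) or (horizontal distance between each of dish_2_mid, dish_1_mid and stage_top below 0.007 m and z of dish_2_mid in the frame of stage_top between 0.0135 and 0.0195 m and angle between each of dish_2_mid, dish_1_mid's own z axis and vertical below 0.08 rad and z of dish_1_mid in the frame of stage_top between 0.0245 and 0.0305 m and horizontal distance between dish_2_mid and dish_1_mid below 0.007 m)) and contact force between the fingers and dish_base below 0.05 N and contact force between the fingers and dish_1 below 0.05 N and contact force between the fingers and dish_2 below 0.05 N and value of joint keeper below 0.15 rad), for 0.2 s.
At the end, for the whole second after the job is handed in: The three dishes stand flat in one pile on the stage, each within 7 mm of the stage's centre line and the two added ones within 7 mm of each other, at rest and untouched; the keeper arm is within 0.06 rad of its stop (joint over 1.09), held there by the fingers (over 1 N) and not touching the pile (horizontal distance between dish_base_mid and stage_top below 0.007 m and z of dish_base_mid in the frame of stage_top between 0.0025 and 0.0085 m and angle between dish_base_mid's own z axis and vertical below 0.08 rad and ((horizontal distance between each of dish_1_mid, dish_2_mid and stage_top below 0.007 m and z of dish_1_mid in the frame of stage_top between 0.0135 and 0.0195 m and angle between each of dish_1_mid, dish_2_mid's own z axis and vertical below 0.08 rad and z of dish_2_mid in the frame of stage_top between 0.0245 and 0.0305 m and horizontal distance between dish_1_mid and dish_2_mid below 0.007 m) or (horizontal distance between each of dish_2_mid, dish_1_mid and stage_top below 0.007 m and z of dish_2_mid in the frame of stage_top between 0.0135 and 0.0195 m and angle between each of dish_2_mid, dish_1_mid's own z axis and vertical below 0.08 rad and z of dish_1_mid in the frame of stage_top between 0.0245 and 0.0305 m and horizontal distance between dish_2_mid and dish_1_mid below 0.007 m)) and contact force between the fingers and dish_base below 0.05 N and contact force between the fingers and dish_1 below 0.05 N and contact force between the fingers and dish_2 below 0.05 N and value of joint keeper above 1.09 rad and contact force between the fingers and keeper above 1 N and contact force between keeper and dish_base below 0.1 N and contact force between keeper and dish_1 below 0.1 N and contact force between keeper and dish_2 below 0.1 N and linear speed of each of dish_base, dish_1, dish_2 below 0.02 m/s); the arm keeps its last pose, push and grip.
It fails at once if the bottle was disturbed (moved over 30 mm) (distance of bottle from where it was at the start of the episode above 0.03 m).
It fails at once if the beaker was disturbed (moved over 30 mm) (distance of beaker from where it was at the start of the episode above 0.03 m).
It fails at once if the box was disturbed (moved over 30 mm) (distance of box from where it was at the start of the episode above 0.03 m).
It also fails if it takes over 64 s, if anything falls off the work surface, if the arm or the gripper's body presses on something with over 40 N, if the wrist force passes 120 N, or if a joint passes its speed limit or range.

ROBOT

A 6-joint arm with a two-finger parallel gripper is mounted at the origin on the work surface; the furniture and walls round the work are solid. World frame = base frame: x ahead of the robot, y to its left, z up, the work surface at z = 0. Lengths are in mm, angles in rad, forces in N, time in s.
With the tool pointing down it reaches from about 325 to 1000 mm from the base axis. Payload 5.1 kg.
Tool frame: the origin (TCP) lies on the mounting face of the last link; the fingertips stand 173 mm ahead of it and the grasp point (between the pads) lies 155 mm ahead of it (arm.grip_point_offset is the distance from the TCP to the grasp point, in mm); z points along the fingers, y is the direction in which the jaws open and shut (so a half turn about z gives the same grasp; the last joint's range is limited). The gripper opens to 85 mm and grips with 20 to 120 N. Pads are 22 mm wide; open, the fingers measure 114 mm over their backs; the gripper's body (76 mm by 85 mm) begins 54 mm behind the grasp point. The pads swing forward as they close: fully open they stand 13 mm farther back than shut.
Start: joints at [1.202, 0.124, 1.65, -0, 1.367, -0.083], TCP at [183.273, 623.616, 404.722] pointing down, gripper open.
Joint ranges: [-2.61, 2.61], [-1.02, 2.33], [0.03, 2.71], [-1.35, 4.49], [0.32, 2.68], [-2.91, 2.91]. Speed limits (rad/s): [2.57, 2.57, 3.14, 3.14, 3.14, 3.14].

INTERFACE

Orientations are given as a unit quaternion [w, x, y, z].
In Python, from plant import arm, cams, spotter gives the robot as it stands.
- The arm moves only by the tool move_arm, never from a script. Its argument "targets" is a list of rows, each an object with "xyz": the shift along the tool's x, y, z in m, a list of three; "yaw": the turn about the tool's z in rad; "hand": the gripper command: -1 is fully open, 1 is shut, values between are in proportion. A call has 1 to 5 rows; each row shifts and turns the pose as measured when the row begins, along the tool's axes as they then stand; what a row does not reach is not made up. A row lasts 1/8 s, in which the tool goes at most 62.5 mm and 10.7 degrees, less where a joint would pass 70% of its speed; a pose out of reach is approached as far as the arm can. A call is refused whole if a number of a shift passes 0.0625 or a number of a turn 0.188, either way. A call with a gripper value outside its range is refused whole. The fingers move at their own pace and stop on an object; the grip force is fixed at half the most. Time passes only in rows, so rows that do not move let the fingers close. It gives the time, the measured TCP pose, the force and the opening at its end, in the units of the state.
- arm.get_state(): the state, without advancing time (a new reading comes with each control period).
- cams.grab_frame(name): name is "side" or "top"; returns the picture (420x560x3 uint8, red, green, blue); there is no depth.
- cams.get_calibration(name): a dict with "fx", "fy", "cx", "cy" (pixels), "k1" (the pictures are not rectified: a ray, as slopes to the right and down, at radius r is drawn at 1 + k1 r^2 times it, then the intrinsics apply), "position" and "attitude" of the camera in the world. Camera axes: x right, y down, z forward; pixel columns grow to the right and rows downward; lengths in mm; the calibration is good to about 2 mm. A picture is of the moment at which its call begins. get_calibration takes no time and is no camera call.
- arm.close_job(): hands the job in, once; it reports no verdict.
Trained networks look in the newest picture that a camera, given by its name, has taken for a name from the list of things; names that differ only in an ending like _2 or _b are one class to them, and where a whole thing is asked for, a point or a joint stands for the part that bears it (a point fixed in the world has none). Each returns a list of dicts, best first, with "score" (0 to 1); they miss things now and then, are a little off and sometimes report something else, mostly with a low value. They report only what shows in the picture. A call takes as long as a camera call. They do not tell look-alikes from the thing itself.
- spotter.masks_of(name, camera): "mask" (420x560 bool, what is visible of it) and "centre" ([column, row] as shares, 0 to 1, of the picture: columns of its width, rows of its height, amid what is visible of it).
- spotter.pinpoint(name, camera): "centre" ([column, row] as shares, 0 to 1, of the picture: columns of its width, rows of its height: a listed point, or the origin of a listed thing).
The state is a dict: "time": time; "qpos": joint angles; "joint_vel": joint speeds; "tau": joint torques, N m; "tool_pos": TCP position; "eef_rot": TCP orientation; "ft_force": force on the tool from outside, world axes, zero at the start; "wrist_torque": the same for the moment, N m; "grip_width": opening from 0.0 (shut) to 1.0 (fully open).
Only numpy, scipy, OpenCV 4.12 (cv2) and the standard library are available. Lean on these libraries where they do the work, as an engineer would, in place of code of your own. Each camera call takes 0.05 s, during which the arm holds its last target.

## Working session

There is one attempt and no reset: what is moved stays moved. The work goes in short steps, Python scripts to look and compute and a tool call to move; the robot and the scene stay as the last step left them, time stands still between calls to the robot, and variables do not carry over. Pictures are saved under pics/ and viewed, and the job is handed in when it is done.

Besides the shell and the picture viewer there is one more tool, called after "Call:" in YAML: its name, and indented under it one key for each argument. move_arm: Moves the arm, as the interface text tells. Its arguments: {"type":"object","properties":{"targets":{"type":"array","items":{"type":"object","properties":{"xyz":{"type":"array","items":{"type":"number"}},"yaw":{"type":"number"},"hand":{"type":"number"}}}}},"required":["targets"]}

```bash
mkdir -p pics; ls
python3 - <<'E'
from plant import arm,cams,spotter
import cv2,numpy as np
for n in("side","top"):
    im=cams.grab_frame(n); cv2.imwrite(f"pics/{n}0.png",im[:,:,::-1]); print(n,cams.get_calibration(n))
    for t in("dish_1_mid","stage_top","pivot_axis","keeper_grip","bottle","beaker","box"):
        print(t,[(round(d["score"],2),round(d["centre"][0]*560,1),round(d["centre"][1]*420,1)) for d in spotter.pinpoint(t,n)])
print(arm.get_state())
E
```

```text
pics
side {'fx': 399.4071863324736, 'fy': 399.4071863324736, 'cx': 276.4698384190148, 'cy': 216.1946283881458, 'k1': 0.013146124033870768, 'position': array([700.89490214, 354.07458901, 827.73263566]), 'attitude': array([-0.06213927,  0.16303912,  0.91609136, -0.36101742])}
dish_1_mid [(0.74, 369.3, 212.9)]
stage_top [(0.94, 289.2, 216.9)]
pivot_axis [(0.61, 265.8, 183.8), (0.2, 287.9, 215.8)]
keeper_grip [(0.75, 237.7, 207.3)]
bottle [(0.74, 196.0, 230.9)]
beaker [(0.75, 169.1, 280.3)]
box [(0.84, 341.0, 217.2)]
top {'fx': 493.24886532904054, 'fy': 493.24886532904054, 'cx': 279.3529862888709, 'cy': 207.29444645823423, 'k1': -0.1794121863913589, 'position': array([ 220.89715718, -326.87669915, 1376.12878712]), 'attitude': array([-0.07368651,  0.71842083, -0.68818407,  0.06960238])}
dish_1_mid [(0.98, 268.1, 319.0), (0.83, 240.9, 192.9)]
stage_top [(0.84, 283.5, 233.0), (0.36, 234.7, 237.8)]
pivot_axis [(0.95, 322.6, 224.7), (0.53, 282.1, 235.7)]
keeper_grip [(0.95, 291.4, 181.9)]
bottle [(0.56, 312.7, 152.9)]
beaker [(0.53, 265.4, 121.6)]
box [(0.77, 276.9, 287.3)]
{'time': 0.8, 'qpos': array([ 1.20238338e+00,  1.23778938e-01,  1.65028617e+00,  1.29028382e-05,
        1.36748266e+00, -8.26219023e-02]), 'joint_vel': array([ 0.0002068 , -0.00149923,  0.00127669,  0.00103135,  0.00060511,
       -0.0008866 ]), 'tau': array([-1.68896045e-04, -4.23539400e+01, -3.65738010e+01, -3.75430102e-05,
        3.19321807e-04,  9.16717795e-06]), 'tool_pos': array([183.28287063, 623.61528529, 404.74404092]), 'eef_rot': array([-1.14026986e-06,  1.42411008e-01,  9.89807610e-01,  2.32867692e-05]), 'ft_force': array([ 0.68928584, -0.22089219, -0.31899874]), 'wrist_torque': array([-0.07922999,  0.01347256,  0.01338473]), 'grip_width': 0.99827013932856}
```

View pics/side0.png

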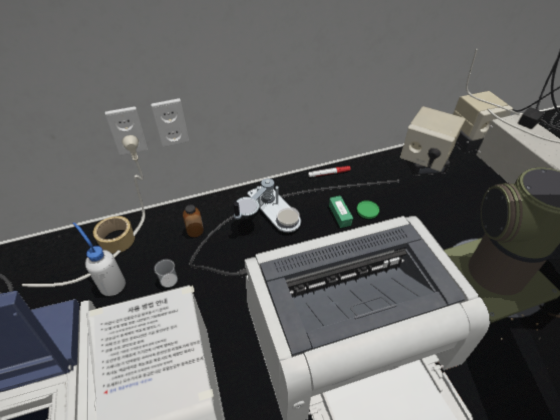

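View pics/top0.png

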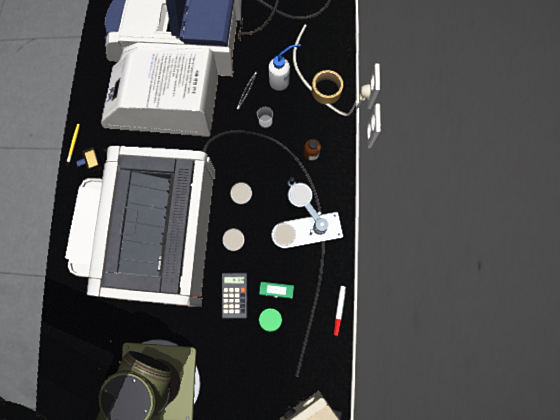

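```bash
cat > h.py <<'E'
import numpy as np,cv2
from plant import arm,cams,spotter
from scipy.spatial.transform import Rotation as R
C={n:cams.get_calibration(n) for n in("side","top")}
def rot(q): return R.from_quat([q[1],q[2],q[3],q[0]]).as_matrix()
def dist(c): return np.array([c['k1'],0,0,0,0.])
def K(c): return np.array([[c['fx'],0,c['cx']],[0,c['fy'],c['cy']],[0,0,1]])
def px2z(n,uv,z):
    c=C[n]; p=cv2.undistortPoints(np.array([[uv]],float),K(c),dist(c))[0,0]
    d=rot(c['attitude'])@np.array([p[0],p[1],1]); o=c['position']
    return o+d*(z-o[2])/d[2]
def proj(n,P):
    c=C[n]; q=(np.atleast_2d(P)-c['position'])@rot(c['attitude'])
    return cv2.projectPoints(q.reshape(-1,1,3),np.zeros(3),np.zeros(3),K(c),dist(c))[0][:,0]
def crop(n,x0,y0,x1,y1,s,name):
    im=cams.grab_frame(n)[:,:,::-1][y0:y1,x0:x1]
    cv2.imwrite(name,cv2.resize(im,None,fx=s,fy=s,interpolation=cv2.INTER_CUBIC))
E
python3 - <<'E'
from h import *
np.set_printoptions(precision=1,suppress=True)
for n,l in {"side":[("dish",369.3,212.9,5.5),("stage",289.2,216.9,30),("piv",265.8,183.8,77),("grip",237.7,207.3,105),("bottle",196,230.9,0),("beaker",169.1,280.3,0),("box",341,217.2,0)],
"top":[("dish",268.1,319,5.5),("dish",240.9,192.9,5.5),("stage",283.5,233,30),("piv",322.6,224.7,77),("grip",291.4,181.9,105),("bottle",312.7,152.9,0),("beaker",265.4,121.6,0),("box",276.9,287.3,0)]}.items():
    for t,u,v,z in l: print(n,t,px2z(n,(u,v),z))
E
```

```text
side dish [ 189.9 -287.3    5.5]
side stage [ 416.8 -330.6   30. ]
side piv [ 448.8 -429.7   77. ]
side grip [ 553.5 -342.2  105. ]
side bottle [ 664.6 -396.1    0. ]
side beaker [ 761.3 -260.4    0. ]
side box [ 269.4 -304.5   -0. ]
top dish [ 189.8 -295.5    5.5]
top dish [ 540.  -201.2    5.5]
top stage [ 425.9 -327.6   30. ]
top piv [ 445.6 -431.1   77. ]
top grip [ 552.6 -342.8  105. ]
top bottle [ 670.3 -403.1    0. ]
top beaker [ 761.9 -260.1    0. ]
top box [ 277.6 -315.7    0. ]
```

Run:
```python
from h import *
crop("top",200,140,360,340,3,"pics/t1.png")
crop("top",60,130,260,320,4,"pics/t2.png")
crop("side",220,130,440,310,3.5,"pics/s1.png")
```

```text
(no output)
```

View pics/t1.png

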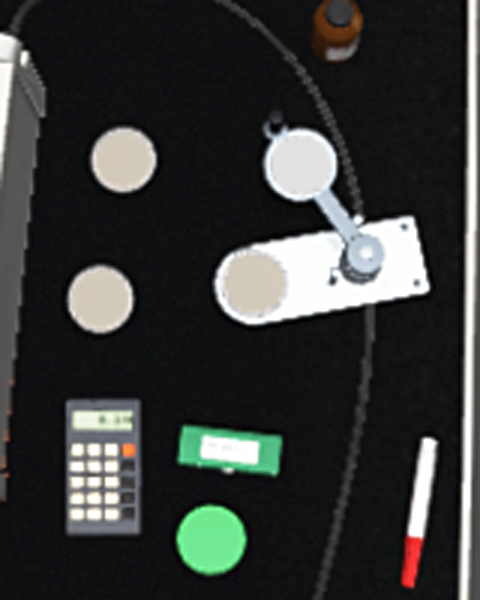

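View pics/t2.png

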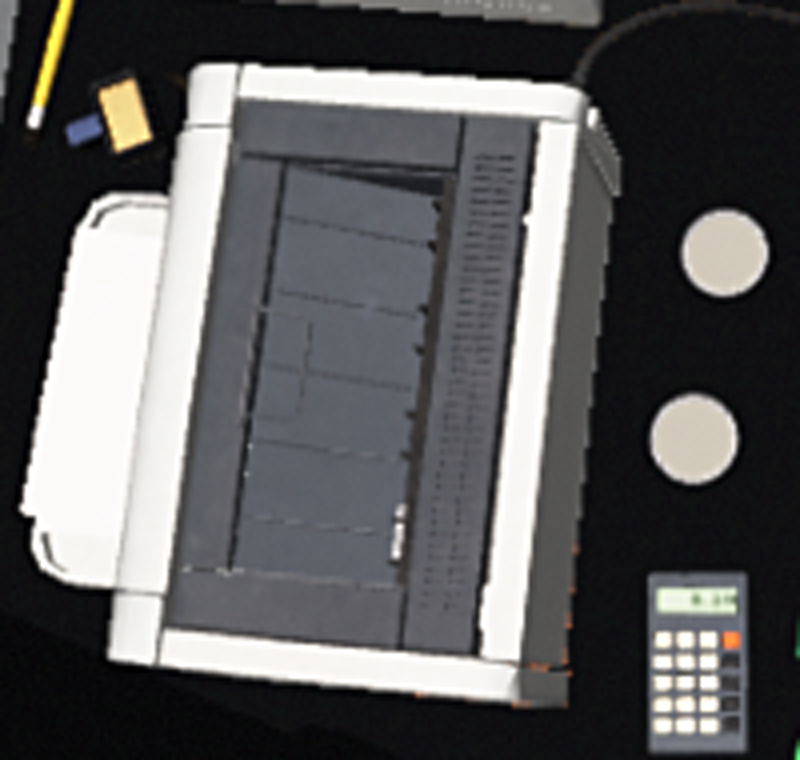

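View pics/s1.png

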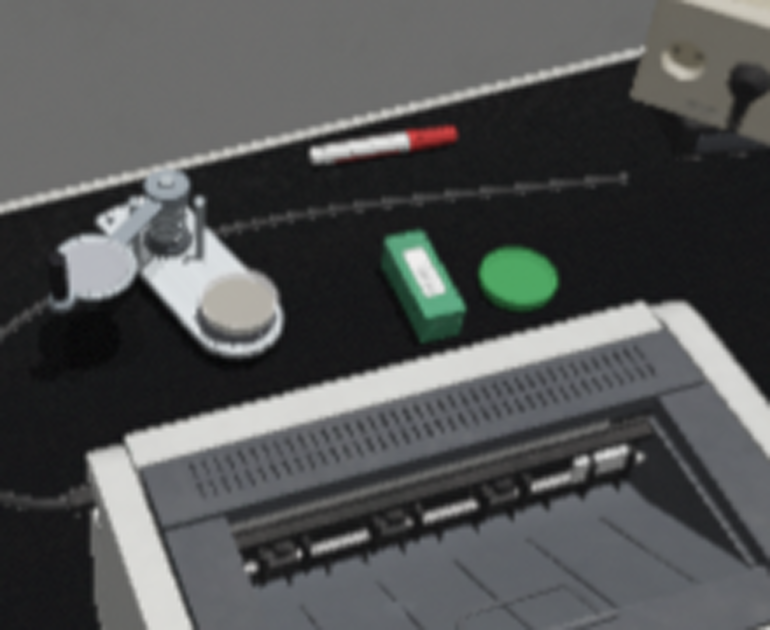

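```bash
cat >> h.py <<'E'
def ray(n,uv):
    a=px2z(n,uv,0); o=C[n]['position']; d=a-o; return o,d/np.linalg.norm(d)
def tri(u1,u2):
    o1,d1=ray("side",u1);o2,d2=ray("top",u2)
    A=np.c_[d1,-d2]; t=np.linalg.lstsq(A,o2-o1,rcond=None)[0]
    a,b=o1+t[0]*d1,o2+t[1]*d2; return (a+b)/2,np.linalg.norm(a-b)
def pale(z,seed,im,n="top",r=16):
    hsv=cv2.cvtColor(im,cv2.COLOR_RGB2HSV)
    m=((im[:,:,0]>120)&(im[:,:,0].astype(int)-im[:,:,2]>8)).astype(np.uint8)
    mm=np.zeros_like(m); cv2.circle(mm,tuple(int(round(s)) for s in seed),r,1,-1); m&=mm
    k,l,s,c=cv2.connectedComponentsWithStats(m); i=1+np.argmax(s[1:,4])
    return c[i],s[i,4],px2z(n,c[i],z)
E
python3 - <<'E'
from h import *
np.set_printoptions(precision=1,suppress=True)
print(tri((246,260),(206,151)),tri((414,217),(189,305)))
print("base edge",px2z("top",(60+610/4,130+190/4),0),px2z("top",(60+565/4,130+705/4),0))
im=cams.grab_frame("top")
for s,z in(((241,193),10.5),((233,240),10.5),((284,234),40.5)): print(pale(z,s,im))
print(pale(40.5,(288,217),cams.grab_frame("side"),"side"))
for n in ("dish_1","keeper"):
  for cam in("top",):
    for d in spotter.masks_of(n,cam): print(n,d["score"],d["centre"]*np.array([560,420]),d["mask"].sum())
E
```

```text
(array([ 599.4, -120.2,  185.8]), np.float64(8.979850585717736)) (array([ 215.6, -106.1,  181.8]), np.float64(4.622377961599722))
base edge [ 583.6 -115.5    0. ] [ 215.3 -108.8    0. ]
(array([240.8, 193.1]), np.int32(302), array([ 538.3, -201.2,   10.5]))
(array([233.3, 239.6]), np.int32(319), array([ 404.2, -188.1,   10.5]))
(array([284.4, 234.3]), np.int32(320), array([ 420.9, -330.1,   40.5]))
(array([287.8, 216.2]), np.int32(209), array([ 423.2, -325.3,   40.5]))
dish_1 0.89 [239.5 191.1] 324
dish_1 0.81 [270.3 318.8] 381
dish_1 0.63 [231.8 238.9] 360
dish_1 0.61 [314.5 151.6] 304
keeper 0.93 [306.  200.6] 811
```

```bash
cat >> h.py <<'E'
def pose():
    s=arm.get_state(); M=rot(s['eef_rot']); return s['tool_pos'],np.arctan2(M[1,1],M[0,1]),M
def plan(tgt,psi=None,step=55,yst=.15,hand=-1):
    p,a,M=pose(); tgt=np.array(tgt,float); psi=a if psi is None else psi
    n=int(max(1,np.ceil(np.linalg.norm(tgt-p)/step),np.ceil(abs(psi-a)/yst)))
    for i in range(n):
        d=(tgt-p)/n/1000; b=a+(psi-a)*i/n
        y=np.array([np.cos(b),np.sin(b),0]); x=np.array([y[1],-y[0],0])*-1; 
        print('{"xyz":[%.4f,%.4f,%.4f],"yaw":%.3f,"hand":%g}'%(d@x,d@y,-d[2],-(psi-a)/n,hand))
E
python3 - <<'E'
from h import *
p,a,M=pose();print(p,a,M.round(3))
plan((538,-201,410),.3)
E
```

```text
[183.27151739 623.62409244 404.74806166] 1.28500415662317 [[-0.959  0.282 -0.   ]
 [ 0.282  0.959  0.   ]
 [ 0.     0.    -1.   ]]
{"xyz":[-0.0337,-0.0407,-0.0003],"yaw":0.058,"hand":-1}
{"xyz":[-0.0360,-0.0386,-0.0003],"yaw":0.058,"hand":-1}
{"xyz":[-0.0382,-0.0365,-0.0003],"yaw":0.058,"hand":-1}
{"xyz":[-0.0402,-0.0342,-0.0003],"yaw":0.058,"hand":-1}
{"xyz":[-0.0421,-0.0318,-0.0003],"yaw":0.058,"hand":-1}
{"xyz":[-0.0439,-0.0293,-0.0003],"yaw":0.058,"hand":-1}
{"xyz":[-0.0455,-0.0267,-0.0003],"yaw":0.058,"hand":-1}
{"xyz":[-0.0470,-0.0241,-0.0003],"yaw":0.058,"hand":-1}
{"xyz":[-0.0483,-0.0213,-0.0003],"yaw":0.058,"hand":-1}
{"xyz":[-0.0495,-0.0185,-0.0003],"yaw":0.058,"hand":-1}
{"xyz":[-0.0505,-0.0156,-0.0003],"yaw":0.058,"hand":-1}
{"xyz":[-0.0513,-0.0126,-0.0003],"yaw":0.058,"hand":-1}
{"xyz":[-0.0519,-0.0096,-0.0003],"yaw":0.058,"hand":-1}
{"xyz":[-0.0524,-0.0066,-0.0003],"yaw":0.058,"hand":-1}
{"xyz":[-0.0527,-0.0036,-0.0003],"yaw":0.058,"hand":-1}
{"xyz":[-0.0528,-0.0005,-0.0003],"yaw":0.058,"hand":-1}
{"xyz":[-0.0527,0.0025,-0.0003],"yaw":0.058,"hand":-1}
```

Call:
move_arm:
  targets:
    - {"xyz": [-0.034, -0.041, 0], "yaw": 0.058, "hand": -1}
    - {"xyz": [-0.036, -0.039, 0], "yaw": 0.058, "hand": -1}
    - {"xyz": [-0.038, -0.036, 0], "yaw": 0.058, "hand": -1}
    - {"xyz": [-0.04, -0.034, 0], "yaw": 0.058, "hand": -1}
    - {"xyz": [-0.042, -0.032, 0], "yaw": 0.058, "hand": -1}

```text
time: 1.78
tool_pos: [288.1, 376.7, 404.5]
eef_rot: [0.001, 0.285, 0.958, 0.0]
ft_force: [0.9, -0.3, 0.1]
grip_width: 1.0
```

Call:
move_arm:
  targets:
    - {"xyz": [-0.044, -0.029, 0], "yaw": 0.058, "hand": -1}
    - {"xyz": [-0.046, -0.027, 0], "yaw": 0.058, "hand": -1}
    - {"xyz": [-0.047, -0.024, 0], "yaw": 0.058, "hand": -1}
    - {"xyz": [-0.048, -0.021, 0], "yaw": 0.058, "hand": -1}
    - {"xyz": [-0.05, -0.018, 0], "yaw": 0.058, "hand": -1}

```text
time: 2.4
tool_pos: [393.0, 125.5, 406.2]
eef_rot: [0.003, 0.424, 0.905, 0.003]
ft_force: [0.4, -0.6, 0.3]
grip_width: 0.996
```

Run:
```python
from h import *
print(pose()[:2],arm.get_state()['qpos'])
plan((538,-201,400),.3)
```

```text
(array([393.01211133, 125.46593505, 406.17570899]), np.float64(0.6940871348139619)) [ 1.78393302e-01 -4.42566823e-01  2.14705016e+00  1.33904997e-03
  1.42921682e+00 -5.15867252e-01]
{"xyz":[-0.0491,-0.0139,0.0009],"yaw":0.056,"hand":-1}
{"xyz":[-0.0498,-0.0111,0.0009],"yaw":0.056,"hand":-1}
{"xyz":[-0.0503,-0.0083,0.0009],"yaw":0.056,"hand":-1}
{"xyz":[-0.0507,-0.0055,0.0009],"yaw":0.056,"hand":-1}
{"xyz":[-0.0510,-0.0026,0.0009],"yaw":0.056,"hand":-1}
{"xyz":[-0.0510,0.0003,0.0009],"yaw":0.056,"hand":-1}
{"xyz":[-0.0509,0.0031,0.0009],"yaw":0.056,"hand":-1}
```

Call:
move_arm:
  targets:
    - {"xyz": [-0.049, -0.014, 0], "yaw": 0.056, "hand": -1}
    - {"xyz": [-0.05, -0.011, 0], "yaw": 0.056, "hand": -1}
    - {"xyz": [-0.05, -0.008, 0], "yaw": 0.056, "hand": -1}
    - {"xyz": [-0.051, -0.005, 0], "yaw": 0.056, "hand": -1}
    - {"xyz": [-0.051, -0.003, 0], "yaw": 0.056, "hand": -1}

```text
time: 3.02
tool_pos: [497.4, -116.9, 408.6]
eef_rot: [0.005, 0.551, 0.834, 0.005]
ft_force: [0.8, -0.3, 0.5]
grip_width: 0.997
```

Call:
move_arm:
  targets:
    - {"xyz": [-0.051, 0, 0], "yaw": 0.056, "hand": -0.6}
    - {"xyz": [-0.051, 0.003, 0], "yaw": 0.056, "hand": -0.6}
    - {"xyz": [0, 0, 0], "yaw": 0, "hand": -0.6}

```text
time: 3.4
tool_pos: [538.8, -217.2, 408.9]
eef_rot: [0.005, 0.601, 0.8, 0.005]
ft_force: [-0.2, 0.6, -0.3]
grip_width: 0.8
```

Run:
```python
from h import *
s=arm.get_state();print(pose()[:2],s['qpos'],s['grip_width'],s['ft_force'])
im=cams.grab_frame("top");cv2.imwrite("pics/t3.png",im[:,:,::-1])
plan((538,-201,260),.3)
```

```text
(array([ 538.82280765, -217.19562874,  408.89760986]), np.float64(0.2822708676732518)) [-0.47716013 -0.03310772  1.80560337  0.00925401  1.35749791 -0.761327  ] 0.7999757654486003 [-0.24804928  0.63325935 -0.29087229]
{"xyz":[0.0048,0.0012,0.0496],"yaw":-0.005,"hand":-1}
{"xyz":[0.0048,0.0013,0.0496],"yaw":-0.005,"hand":-1}
{"xyz":[0.0048,0.0013,0.0496],"yaw":-0.005,"hand":-1}
```

View pics/t3.png

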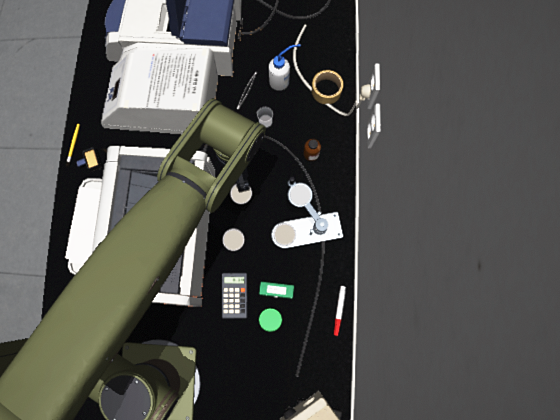

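```bash
cat >> h.py <<'E'
def plan(tgt,psi=None,step=55,yst=.15,hand=-1,L=150):
    """tgt: xy of the grasp point, z of TCP"""
    p,a,M=pose(); g=p+L*M[:,2]; g[2]=p[2]
    tgt=np.array(tgt,float); psi=a if psi is None else psi
    n=int(max(1,np.ceil(np.linalg.norm(tgt-g)/step),np.ceil(abs(psi-a)/yst)))
    s=arm.get_state(); print("g",g.round(1),"psi %.3f"%a,"tiltax",M[:2,2].round(4),"F",s['ft_force'].round(1),"w %.3f"%s['grip_width'],"t",s['time'])
    for i in range(n):
        d=(tgt-g)/n/1000; Mi=R.from_rotvec([0,0,(psi-a)*i/n]).as_matrix()@M
        print('{"xyz":[%.4f,%.4f,%.4f],"yaw":%.3f,"hand":%g}'%(*(Mi.T@d),-(psi-a)/n,hand))
E
python3 - <<'E'
from h import *
plan((538.3,-201.2,230),.3)
E
```

```text
g [ 540.6 -215.4  408.9] psi 0.284 tiltax [0.0143 0.0033] F [ 0.3 -0.6  0.7] w 0.799 t 3.45
{"xyz":[0.0036,-0.0002,0.0447],"yaw":-0.004,"hand":-1}
{"xyz":[0.0036,-0.0002,0.0447],"yaw":-0.004,"hand":-1}
{"xyz":[0.0036,-0.0002,0.0447],"yaw":-0.004,"hand":-1}
{"xyz":[0.0036,-0.0002,0.0447],"yaw":-0.004,"hand":-1}
```

Call:
move_arm:
  targets:
    - {"xyz": [0.004, 0, 0.045], "yaw": 0, "hand": -0.8}
    - {"xyz": [0.004, 0, 0.045], "yaw": 0, "hand": -0.8}
    - {"xyz": [0.004, 0, 0.045], "yaw": 0, "hand": -0.8}
    - {"xyz": [0.003, 0, 0.03], "yaw": 0, "hand": -0.8}
    - {"xyz": [0, 0, 0], "yaw": 0, "hand": -0.8}

```text
time: 4.08
tool_pos: [535.7, -194.9, 242.5]
eef_rot: [0.006, 0.597, 0.802, 0.007]
ft_force: [0.3, 0.0, 0.7]
grip_width: 0.9
```

Run:
```python
from h import *
plan((538.3,-201.2,185),step=20)
print(arm.get_state()['qpos'])
crop("top",160,100,320,220,5,"pics/t4.png")
crop("side",200,150,360,270,5,"pics/s4.png")
```

```text
g [ 538.4 -194.4  242.5] psi 0.291 tiltax [0.0181 0.003 ] F [0.3 0.  0.7] w 0.900 t 4.075
{"xyz":[-0.0021,-0.0010,0.0192],"yaw":-0.000,"hand":-1}
{"xyz":[-0.0021,-0.0010,0.0192],"yaw":-0.000,"hand":-1}
{"xyz":[-0.0021,-0.0010,0.0192],"yaw":-0.000,"hand":-1}
[-0.4449843   0.103       1.96285739  0.0120874   1.06068813 -0.74167085]
```

View pics/t4.png

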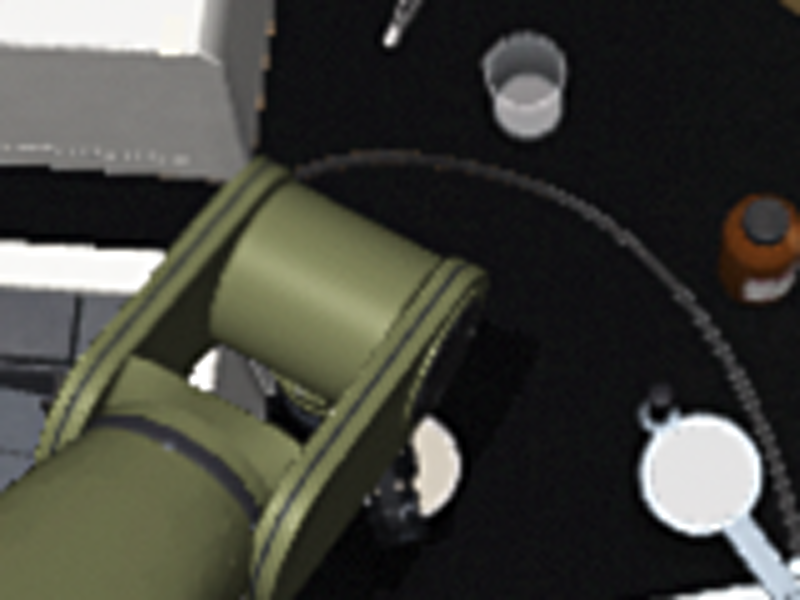

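View pics/s4.png

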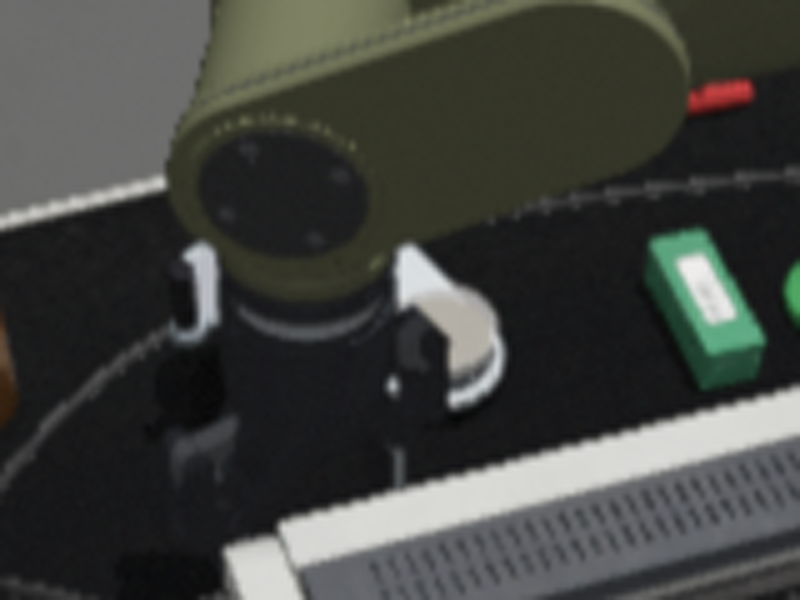

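Run:
```python
from h import *
p,a,M=pose()
for h in (0,20,40,60,80,100,120): print(h,((proj("side",p-h*M[:,2]+ np.array([.43,.9,0])*58)-[200,150])*5).round(),((proj("side",p-h*M[:,2])-[200,150])*5).round(),((proj("top",p-h*M[:,2])-[160,100])*5).round(), ((proj("top",p-h*M[:,2]+np.array([.43,.9,0])*58)-[160,100])*5).round())
```

```text
0 [[283. 382.]] [[302. 276.]] [[354. 354.]] [[250. 300.]]
20 [[283. 347.]] [[301. 241.]] [[350. 343.]] [[244. 288.]]
40 [[282. 310.]] [[301. 204.]] [[346. 332.]] [[238. 276.]]
60 [[281. 272.]] [[300. 166.]] [[341. 321.]] [[231. 264.]]
80 [[280. 233.]] [[299. 127.]] [[337. 309.]] [[225. 251.]]
100 [[279. 192.]] [[299.  86.]] [[332. 297.]] [[218. 238.]]
120 [[277. 149.]] [[298.  43.]] [[327. 284.]] [[211. 225.]]
```

Call:
move_arm:
  targets:
    - {"xyz": [-0.003, -0.001, 0.02], "yaw": 0, "hand": -0.8}
    - {"xyz": [-0.003, -0.001, 0.02], "yaw": 0, "hand": -0.8}
    - {"xyz": [-0.001, -0.001, 0.015], "yaw": 0, "hand": -0.8}
    - {"xyz": [0, 0, 0], "yaw": 0, "hand": -0.8}

```text
time: 4.68
tool_pos: [539.1, -204.9, 191.3]
eef_rot: [0.013, 0.597, 0.802, 0.008]
ft_force: [0.1, -0.5, 0.8]
grip_width: 0.905
```

Run:
```python
from h import *
plan((538.3,-201.2,173),step=20)
crop("top",160,100,320,220,5,"pics/t5.png")
```

```text
g [ 543.7 -205.3  191.3] psi 0.291 tiltax [ 0.03   -0.0028] F [ 0.1 -0.5  0.8] w 0.905 t 4.675
{"xyz":[0.0057,-0.0045,0.0181],"yaw":-0.000,"hand":-1}
```

View pics/t5.png

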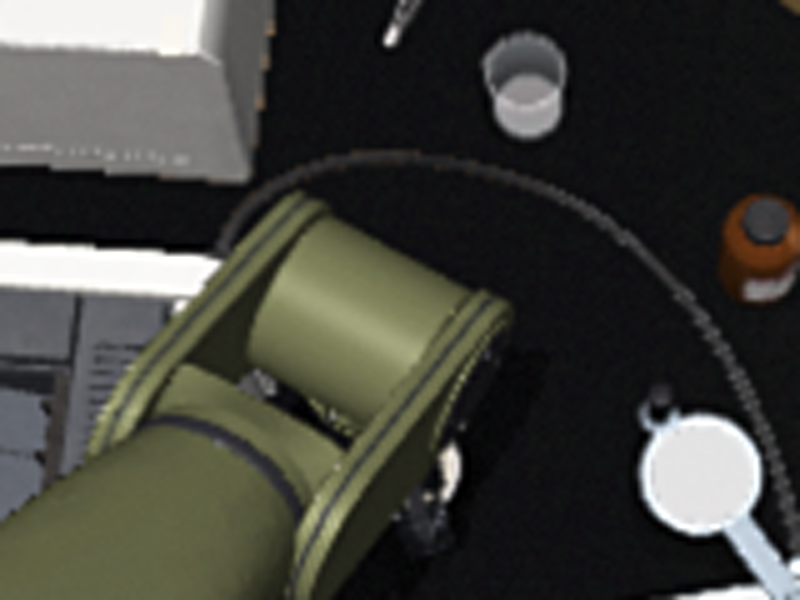

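Call:
move_arm:
  targets:
    - {"xyz": [0.005, -0.004, 0.01], "yaw": 0, "hand": -0.8}
    - {"xyz": [0, 0, 0], "yaw": 0, "hand": -0.8}

```text
time: 4.97
tool_pos: [534.4, -201.3, 181.8]
eef_rot: [0.014, 0.597, 0.802, 0.008]
ft_force: [0.4, 0.5, -0.0]
grip_width: 0.9
```

Run:
```python
from h import *
plan((538.3,-201.2,173),step=20,L=160)
```

```text
g [ 539.6 -201.9  181.8] psi 0.291 tiltax [ 0.032  -0.0037] F [ 0.4  0.5 -0. ] w 0.900 t 4.975
{"xyz":[0.0011,-0.0013,0.0087],"yaw":-0.000,"hand":-1}
```

Call:
move_arm:
  targets:
    - {"xyz": [0.001, -0.001, 0.01], "yaw": 0, "hand": -0.8}
    - {"xyz": [0, 0, 0], "yaw": 0, "hand": -0.8}

```text
time: 5.22
tool_pos: [533.6, -200.5, 171.6]
eef_rot: [0.014, 0.597, 0.802, 0.008]
ft_force: [-0.5, 0.4, -0.3]
grip_width: 0.9
```

Call:
move_arm:
  targets:
    - {"xyz": [0, 0, 0], "yaw": 0, "hand": 0.2}
    - {"xyz": [0, 0, 0], "yaw": 0, "hand": 0.2}

```text
time: 5.48
tool_pos: [534.2, -200.8, 172.6]
eef_rot: [0.015, 0.597, 0.802, 0.008]
ft_force: [-0.0, 0.0, -0.6]
grip_width: 0.641
```

Run:
```python
from h import *
plan((538.3,-201.2,173),step=20,L=160)
```

```text
g [ 539.8 -201.7  172.6] psi 0.291 tiltax [ 0.0347 -0.0051] F [-0.   0.  -0.6] w 0.641 t 5.475
{"xyz":[0.0009,-0.0013,-0.0004],"yaw":-0.000,"hand":-1}
```

Call:
move_arm:
  targets:
    - {"xyz": [0, 0, 0], "yaw": 0, "hand": 0.2}
    - {"xyz": [0, 0, 0], "yaw": 0, "hand": 0.2}

```text
time: 5.72
tool_pos: [534.3, -200.9, 172.8]
eef_rot: [0.016, 0.597, 0.802, 0.008]
ft_force: [-0.5, 0.3, -0.2]
grip_width: 0.639
```

Call:
move_arm:
  targets:
    - {"xyz": [0, 0, 0], "yaw": 0, "hand": 1}
    - {"xyz": [0, 0, -0.015], "yaw": 0, "hand": 1}
    - {"xyz": [0, 0, -0.03], "yaw": 0, "hand": 1}
    - {"xyz": [0, 0, -0.04], "yaw": 0, "hand": 1}
    - {"xyz": [0, 0, 0], "yaw": 0, "hand": 1}

```text
time: 6.35
tool_pos: [531.3, -200.5, 262.5]
eef_rot: [0.016, 0.597, 0.802, 0.008]
ft_force: [0.6, -0.5, 0.4]
grip_width: 0.64
```

Run:
```python
from h import *
plan((422,-328,270),.3,step=30,L=160)
print(arm.get_state()['qpos'])
crop("top",160,100,320,220,5,"pics/t6.png")
crop("side",200,150,360,270,5,"pics/s6.png")
```

```text
g [ 537.  -201.3  262.5] psi 0.291 tiltax [ 0.0357 -0.0055] F [ 0.6 -0.5  0.4] w 0.640 t 6.35
{"xyz":[-0.0148,-0.0244,-0.0018],"yaw":-0.002,"hand":-1}
{"xyz":[-0.0147,-0.0244,-0.0018],"yaw":-0.002,"hand":-1}
{"xyz":[-0.0147,-0.0244,-0.0018],"yaw":-0.002,"hand":-1}
{"xyz":[-0.0146,-0.0244,-0.0018],"yaw":-0.002,"hand":-1}
{"xyz":[-0.0146,-0.0245,-0.0018],"yaw":-0.002,"hand":-1}
{"xyz":[-0.0146,-0.0245,-0.0018],"yaw":-0.002,"hand":-1}
[-0.45726112  0.06863514  1.96180593  0.01225839  1.07669831 -0.75349987]
```

View pics/t6.png

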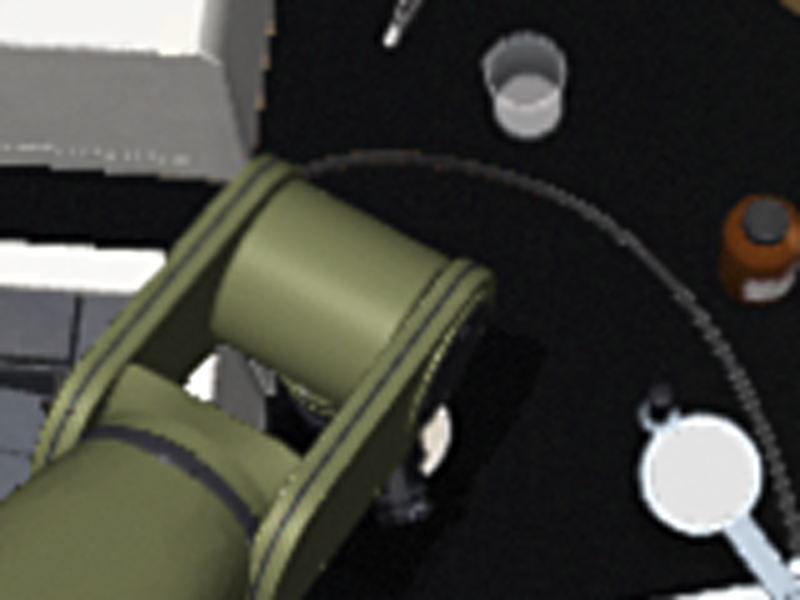

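View pics/s6.png

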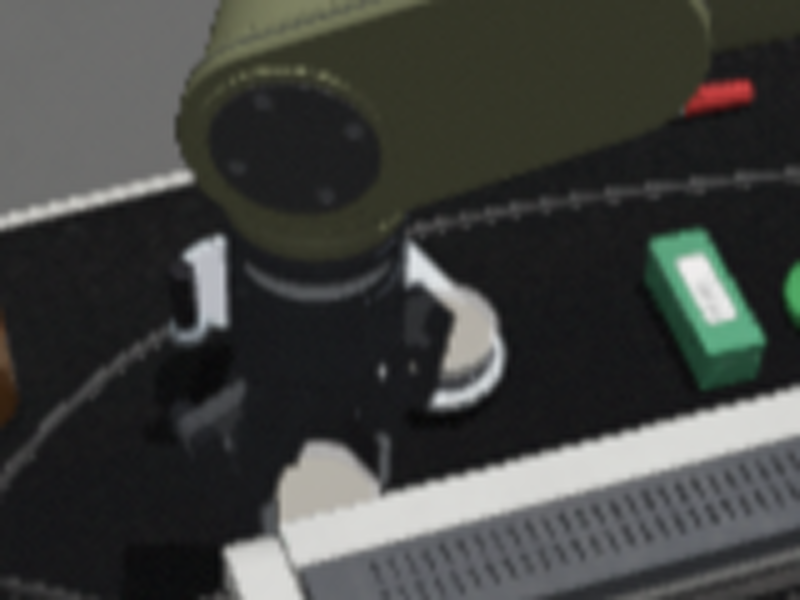

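Call:
move_arm:
  targets:
    - {"xyz": [-0.015, -0.024, -0.002], "yaw": 0, "hand": 1}
    - {"xyz": [-0.015, -0.024, -0.002], "yaw": 0, "hand": 1}
    - {"xyz": [-0.015, -0.024, -0.002], "yaw": 0, "hand": 1}
    - {"xyz": [-0.015, -0.024, -0.002], "yaw": 0, "hand": 1}
    - {"xyz": [-0.013, -0.022, -0.001], "yaw": 0, "hand": 1}

```text
time: 7.08
tool_pos: [433.3, -303.3, 257.5]
eef_rot: [0.005, 0.596, 0.803, 0.008]
ft_force: [0.2, -0.6, 0.5]
grip_width: 0.638
```

Call:
move_arm:
  targets:
    - {"xyz": [-0.007, -0.012, 0], "yaw": 0, "hand": 1}
    - {"xyz": [0, 0, 0], "yaw": 0, "hand": 1}

```text
time: 7.32
tool_pos: [422.0, -314.0, 254.9]
eef_rot: [0.003, 0.597, 0.802, 0.008]
ft_force: [0.1, 0.4, 0.3]
grip_width: 0.639
```

Run:
```python
from h import *
plan((422,-328,225),.3,step=30,L=160)
print(arm.get_state()['qpos'])
crop("top",200,150,360,270,5,"pics/t7.png")
crop("side",200,150,360,270,5,"pics/s7.png")
```

```text
g [ 424.4 -312.5  254.9] psi 0.292 tiltax [0.0146 0.0092] F [0.1 0.4 0.3] w 0.639 t 7.325
{"xyz":[-0.0071,-0.0036,0.0149],"yaw":-0.004,"hand":-1}
{"xyz":[-0.0071,-0.0036,0.0149],"yaw":-0.004,"hand":-1}
[-0.74500544 -0.00642346  2.05317415  0.0188332   1.09038901 -1.04545057]
```

View pics/t7.png

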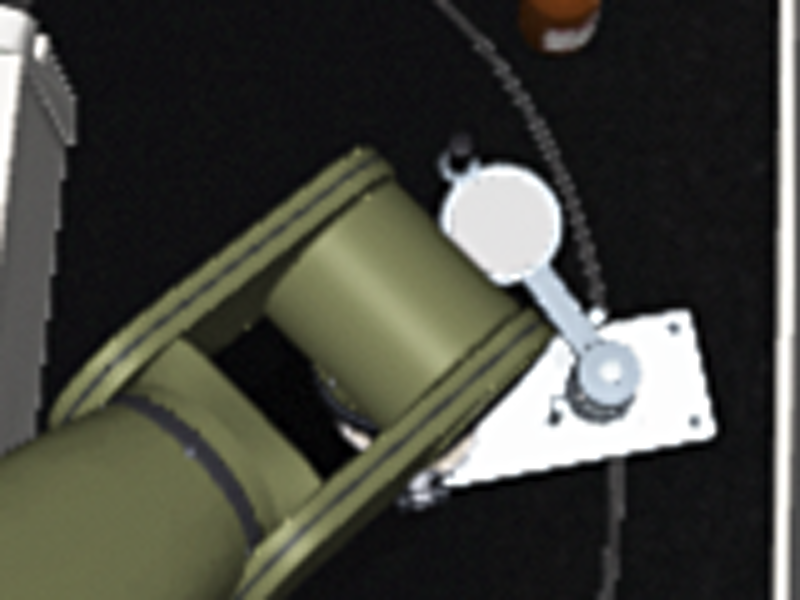

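View pics/s7.png

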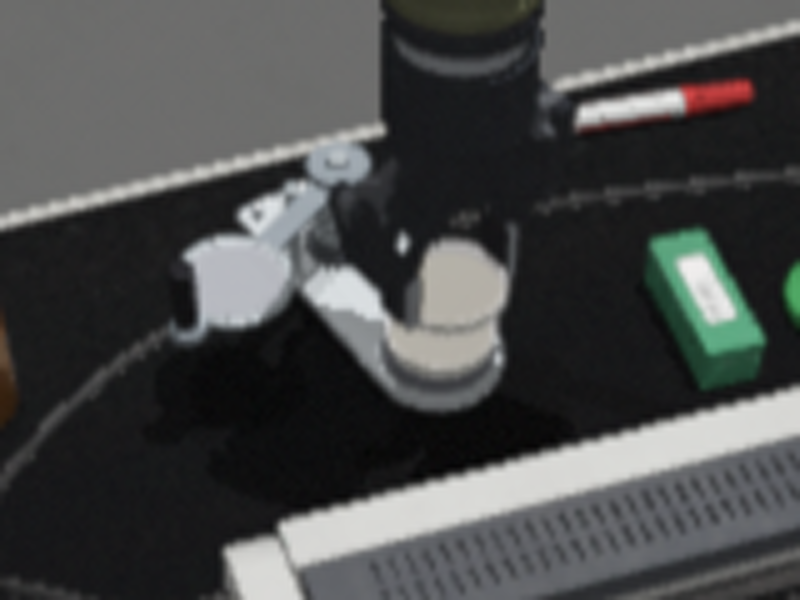

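Call:
move_arm:
  targets:
    - {"xyz": [-0.007, -0.004, 0.013], "yaw": 0, "hand": 1}
    - {"xyz": [-0.006, -0.003, 0.013], "yaw": 0, "hand": 1}
    - {"xyz": [0, 0, 0], "yaw": 0, "hand": 1}

```text
time: 7.8
tool_pos: [420.8, -327.3, 226.4]
eef_rot: [0.003, 0.595, 0.803, 0.008]
ft_force: [0.8, 1.1, 0.4]
grip_width: 0.64
```

```bash
cat >> h.py <<'E'
def overlay(n,discs,x0,y0,x1,y1,s,name):
    im=cams.grab_frame(n)[:,:,::-1][y0:y1,x0:x1]
    im=cv2.resize(im,None,fx=s,fy=s,interpolation=cv2.INTER_CUBIC)
    t=np.linspace(0,2*np.pi,120)
    for c,r,col in discs:
        P=np.c_[c[0]+r*np.cos(t),c[1]+r*np.sin(t),0*t+c[2]]
        q=((proj(n,P)-[x0,y0]+.5)*s).astype(int)
        cv2.polylines(im,[q.reshape(-1,1,2)],True,col,1)
    cv2.imwrite(name,im)
E
python3 - <<'E'
from h import *
plan((422,-328,214),.3,step=30,L=160)
p,a,M=pose(); g=p+162*M[:,2]
u=p[2]-172.8
overlay("side",[((422,-327,30),31,(0,255,0)),((422,-327,41),31,(0,255,0)),((g[0],g[1],u+11),31,(0,0,255)),((g[0],g[1],u),31,(0,0,255))],250,170,330,230,10,"pics/s8.png")
E
```

```text
g [ 423.1 -325.7  226.4] psi 0.296 tiltax [0.0144 0.01  ] F [0.8 1.1 0.4] w 0.640 t 7.8
{"xyz":[-0.0019,-0.0020,0.0124],"yaw":-0.004,"hand":-1}
```

View pics/s8.png

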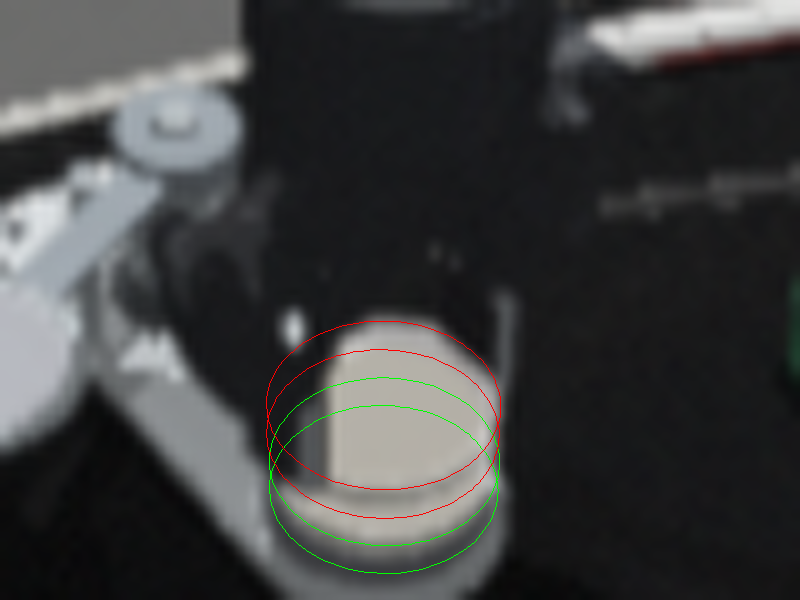

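Call:
move_arm:
  targets:
    - {"xyz": [-0.001, -0.0015, 0.01], "yaw": 0, "hand": 1}
    - {"xyz": [0, 0, 0], "yaw": 0, "hand": 1}

```text
time: 8.1
tool_pos: [420.2, -328.6, 216.4]
eef_rot: [0.003, 0.595, 0.804, 0.008]
ft_force: [0.5, -0.5, -1.4]
grip_width: 0.638
```

Run:
```python
from h import *
plan((422,-327.5,214),.3,step=30,L=160)
p,a,M=pose(); g=p+162*M[:,2]
u=p[2]-172.8
overlay("side",[((422,-327,30),31,(0,255,0)),((422,-327,41),31,(0,255,0)),((g[0],g[1],u+11),31,(0,0,255)),((g[0],g[1],u),31,(0,0,255))],250,170,330,230,10,"pics/s9.png")
```

```text
g [ 422.6 -327.2  216.4] psi 0.296 tiltax [0.0153 0.0093] F [ 0.5 -0.5 -1.4] w 0.638 t 8.1
{"xyz":[-0.0002,-0.0007,0.0024],"yaw":-0.004,"hand":-1}
```

View pics/s9.png

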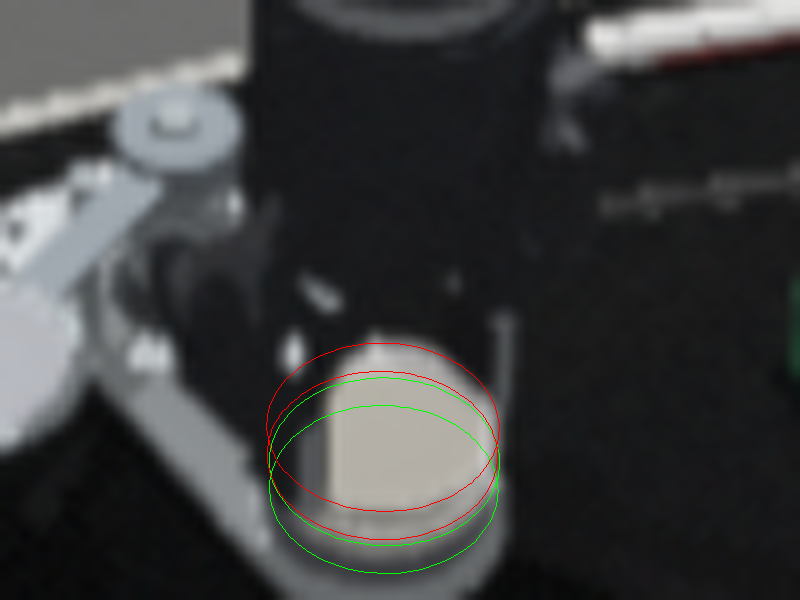

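Call:
move_arm:
  targets:
    - {"xyz": [0, 0, 0.002], "yaw": 0, "hand": 1}
    - {"xyz": [0, 0, 0], "yaw": 0, "hand": 1}

```text
time: 8.4
tool_pos: [420.7, -329.0, 215.7]
eef_rot: [0.005, 0.595, 0.804, 0.008]
ft_force: [-0.6, -0.5, -1.1]
grip_width: 0.639
```

Call:
move_arm:
  targets:
    - {"xyz": [0, 0, 0.003], "yaw": 0, "hand": 1}

```text
time: 8.52
tool_pos: [421.1, -329.2, 213.5]
eef_rot: [0.005, 0.595, 0.804, 0.008]
ft_force: [-6.2, 4.2, 20.4]
grip_width: 0.638
```

Call:
move_arm:
  targets:
    - {"xyz": [0, 0, 0.001], "yaw": 0, "hand": 1}

```text
time: 8.65
tool_pos: [421.3, -329.3, 213.7]
eef_rot: [0.005, 0.595, 0.804, 0.008]
ft_force: [-4.0, 2.1, 9.1]
grip_width: 0.641
```

Call:
move_arm:
  targets:
    - {"xyz": [0, 0, 0], "yaw": 0, "hand": -0.4}
    - {"xyz": [0, 0, 0], "yaw": 0, "hand": -0.7}
    - {"xyz": [0, 0, 0], "yaw": 0, "hand": -0.8}

```text
time: 9.02
tool_pos: [421.4, -329.4, 213.8]
eef_rot: [0.006, 0.595, 0.804, 0.008]
ft_force: [0.1, 0.0, -0.5]
grip_width: 0.9
```

Call:
move_arm:
  targets:
    - {"xyz": [0, 0, -0.02], "yaw": 0, "hand": -0.8}
    - {"xyz": [0, 0, -0.03], "yaw": 0, "hand": -0.8}
    - {"xyz": [0, 0, -0.03], "yaw": 0, "hand": -0.8}
    - {"xyz": [0, 0, 0], "yaw": 0, "hand": -0.8}

```text
time: 9.52
tool_pos: [419.5, -329.6, 294.2]
eef_rot: [0.004, 0.595, 0.804, 0.008]
ft_force: [0.1, 0.0, 0.0]
grip_width: 0.897
```

Run:
```python
from h import *
plan((404.2,-188.1,300),.3,step=40,L=160)
overlay("side",[((422,-327,30),31,(0,255,0)),((422,-327,41),31,(0,255,0)),((422,-327,52),31,(0,0,255))],250,170,330,230,10,"pics/s10.png")
```

```text
g [ 422.2 -328.2  294.2] psi 0.296 tiltax [0.0167 0.0084] F [0.1 0.  0. ] w 0.897 t 9.525
{"xyz":[0.0348,0.0059,-0.0012],"yaw":-0.001,"hand":-1}
{"xyz":[0.0348,0.0060,-0.0012],"yaw":-0.001,"hand":-1}
{"xyz":[0.0348,0.0060,-0.0012],"yaw":-0.001,"hand":-1}
{"xyz":[0.0348,0.0060,-0.0012],"yaw":-0.001,"hand":-1}
```

View pics/s10.png

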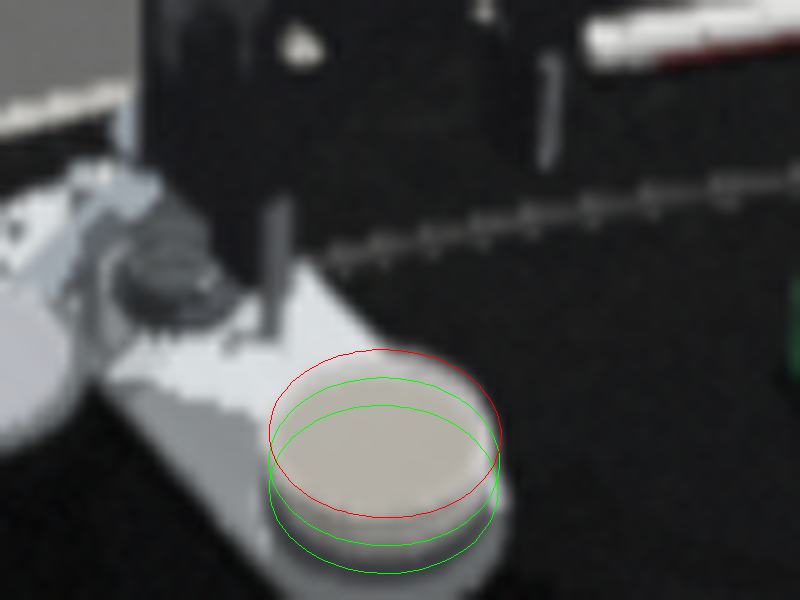

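Call:
move_arm:
  targets:
    - {"xyz": [0.03, 0.006, 0], "yaw": 0, "hand": -0.8}
    - {"xyz": [0.035, 0.006, 0], "yaw": 0, "hand": -0.8}
    - {"xyz": [0.035, 0.006, 0], "yaw": 0, "hand": -0.8}
    - {"xyz": [0.03, 0.005, 0], "yaw": 0, "hand": -0.8}
    - {"xyz": [0, 0, 0], "yaw": 0, "hand": -0.8}

```text
time: 10.2
tool_pos: [400.2, -193.4, 284.5]
eef_rot: [-0.004, 0.596, 0.803, 0.009]
ft_force: [0.3, -0.5, 0.3]
grip_width: 0.901
```

Run:
```python
from h import *
print(arm.get_state()['qpos'])
plan((404.2,-188.1,210),.3,step=30,L=160)
```

```text
[-0.57505045 -0.23934985  2.20704999  0.0190283   1.18178497 -0.87696657]
g [ 400.7 -190.3  284.5] psi 0.295 tiltax [0.003 0.019] F [ 0.3 -0.5  0.3] w 0.901 t 10.2
{"xyz":[-0.0001,0.0011,0.0249],"yaw":-0.002,"hand":-1}
{"xyz":[-0.0001,0.0011,0.0249],"yaw":-0.002,"hand":-1}
{"xyz":[-0.0001,0.0011,0.0249],"yaw":-0.002,"hand":-1}
```

Call:
move_arm:
  targets:
    - {"xyz": [0, 0.001, 0.025], "yaw": 0, "hand": -0.8}
    - {"xyz": [0, 0.001, 0.025], "yaw": 0, "hand": -0.8}
    - {"xyz": [0, 0.001, 0.025], "yaw": 0, "hand": -0.8}
    - {"xyz": [0, 0, 0], "yaw": 0, "hand": -0.8}

```text
time: 10.7
tool_pos: [402.9, -193.0, 204.5]
eef_rot: [-0.006, 0.596, 0.803, 0.008]
ft_force: [0.1, 0.4, -0.4]
grip_width: 0.898
```

Run:
```python
from h import *
plan((404.2,-188.1,185),step=30,L=160)
crop("top",180,170,300,260,6,"pics/t11.png")
```

```text
g [ 402.9 -189.9  204.5] psi 0.294 tiltax [-0.0001  0.0193] F [ 0.1  0.4 -0.4] w 0.898 t 10.7
{"xyz":[0.0010,0.0017,0.0196],"yaw":-0.000,"hand":-1}
```

View pics/t11.png

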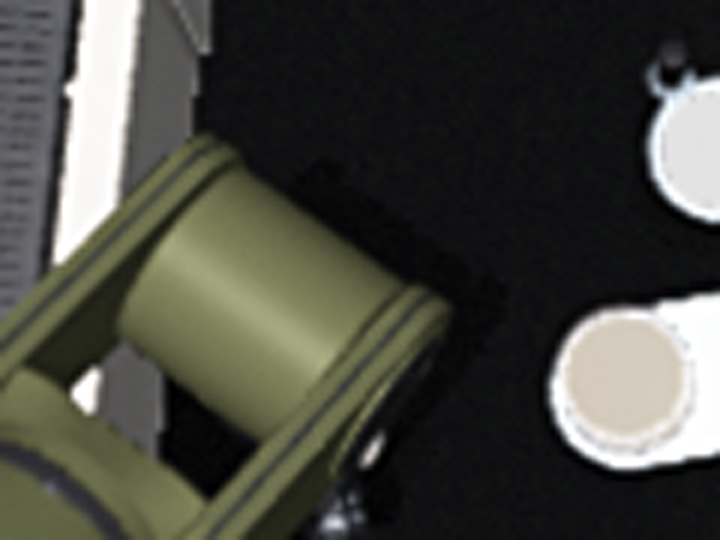

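Call:
move_arm:
  targets:
    - {"xyz": [0.001, 0.0015, 0.02], "yaw": 0, "hand": -0.8}
    - {"xyz": [0, 0, 0], "yaw": 0, "hand": -0.8}

```text
time: 11.0
tool_pos: [405.7, -193.1, 187.6]
eef_rot: [-0.003, 0.596, 0.803, 0.008]
ft_force: [0.7, 0.0, 0.1]
grip_width: 0.9
```

Run:
```python
from h import *
plan((404.2,-188.1,173),step=30,L=160)
```

```text
g [ 406.5 -190.6  187.6] psi 0.293 tiltax [0.0049 0.0158] F [0.7 0.  0.1] w 0.900 t 11.0
{"xyz":[0.0029,-0.0016,0.0146],"yaw":-0.000,"hand":-1}
```

Call:
move_arm:
  targets:
    - {"xyz": [0.003, -0.0015, 0.014], "yaw": 0, "hand": -0.8}
    - {"xyz": [0, 0, 0], "yaw": 0, "hand": -0.8}

```text
time: 11.25
tool_pos: [404.3, -191.2, 174.9]
eef_rot: [-0.001, 0.596, 0.803, 0.008]
ft_force: [-0.2, 0.0, -0.4]
grip_width: 0.9
```

Run:
```python
from h import *
plan((404.2,-188.1,173),step=30,L=160)
```

```text
g [ 405.6 -189.1  174.9] psi 0.293 tiltax [0.0081 0.0136] F [-0.2  0.  -0.4] w 0.900 t 11.25
{"xyz":[0.0013,-0.0011,0.0019],"yaw":-0.000,"hand":-1}
```

Call:
move_arm:
  targets:
    - {"xyz": [0.001, -0.001, 0.0025], "yaw": 0, "hand": -0.8}
    - {"xyz": [0, 0, 0], "yaw": 0, "hand": 0.3}
    - {"xyz": [0, 0, 0], "yaw": 0, "hand": 0.5}
    - {"xyz": [0, 0, 0], "yaw": 0, "hand": 1}

```text
time: 11.75
tool_pos: [404.0, -191.1, 174.4]
eef_rot: [0.001, 0.596, 0.803, 0.008]
ft_force: [0.6, 0.3, -0.7]
grip_width: 0.636
```

Run:
```python
from h import *
plan((404.2,-188.1,173),step=30,L=160)
```

```text
g [ 405.8 -189.3  174.4] psi 0.293 tiltax [0.0115 0.0114] F [ 0.6  0.3 -0.7] w 0.636 t 11.75
{"xyz":[0.0016,-0.0012,0.0014],"yaw":-0.000,"hand":-1}
```

Call:
move_arm:
  targets:
    - {"xyz": [0, 0, -0.015], "yaw": 0, "hand": 1}
    - {"xyz": [0, 0, -0.03], "yaw": 0, "hand": 1}
    - {"xyz": [0, 0, -0.04], "yaw": 0, "hand": 1}
    - {"xyz": [0, 0, -0.02], "yaw": 0, "hand": 1}
    - {"xyz": [0, 0, 0], "yaw": 0, "hand": 1}

```text
time: 12.38
tool_pos: [402.4, -192.2, 285.4]
eef_rot: [0.002, 0.596, 0.803, 0.008]
ft_force: [1.1, -0.8, -0.4]
grip_width: 0.638
```

Run:
```python
from h import *
plan((422,-327.5,280),.3,step=30,L=160)
print(pale(51.5,(285,234),cams.grab_frame("top")))
crop("side",200,150,360,270,5,"pics/s12.png")
```

```text
g [ 404.4 -190.4  285.4] psi 0.293 tiltax [0.0125 0.0107] F [ 1.1 -0.8 -0.4] w 0.638 t 12.375
{"xyz":[-0.0273,-0.0046,0.0008],"yaw":-0.001,"hand":-1}
{"xyz":[-0.0273,-0.0046,0.0008],"yaw":-0.001,"hand":-1}
{"xyz":[-0.0273,-0.0046,0.0008],"yaw":-0.001,"hand":-1}
{"xyz":[-0.0272,-0.0047,0.0008],"yaw":-0.001,"hand":-1}
{"xyz":[-0.0272,-0.0047,0.0008],"yaw":-0.001,"hand":-1}
(array([283.70716511, 232.6635514 ]), np.int32(321), array([ 423.57618554, -328.08744234,   51.5       ]))
```

View pics/s12.png

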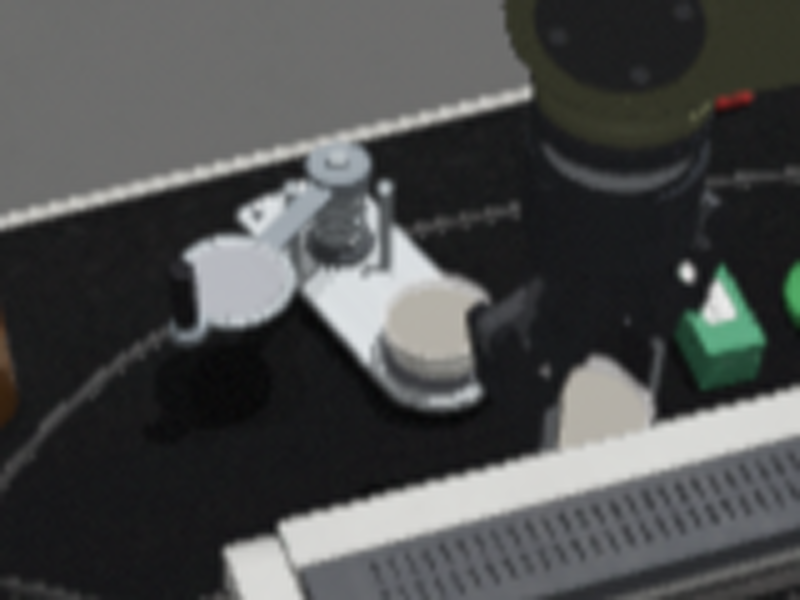

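Call:
move_arm:
  targets:
    - {"xyz": [-0.025, -0.004, 0], "yaw": 0, "hand": 1}
    - {"xyz": [-0.03, -0.005, 0], "yaw": 0, "hand": 1}
    - {"xyz": [-0.03, -0.005, 0], "yaw": 0, "hand": 1}
    - {"xyz": [-0.03, -0.005, 0], "yaw": 0, "hand": 1}
    - {"xyz": [-0.015, -0.003, 0], "yaw": 0, "hand": 1}

```text
time: 13.1
tool_pos: [416.6, -323.4, 272.5]
eef_rot: [-0.007, 0.595, 0.803, 0.009]
ft_force: [0.5, 0.6, -0.4]
grip_width: 0.631
```

Call:
move_arm:
  targets:
    - {"xyz": [0, 0, 0.02], "yaw": 0, "hand": 1}
    - {"xyz": [0, 0, 0], "yaw": 0, "hand": 1}

```text
time: 13.35
tool_pos: [416.0, -323.1, 249.9]
eef_rot: [-0.01, 0.596, 0.803, 0.009]
ft_force: [-0.8, 0.6, 0.3]
grip_width: 0.635
```

Run:
```python
from h import *
plan((421.5,-328,240),step=30,L=160)
```

```text
g [ 415.2 -318.9  249.9] psi 0.294 tiltax [-0.0048  0.026 ] F [-0.8  0.6  0.3] w 0.635 t 13.35
{"xyz":[-0.0108,0.0034,0.0097],"yaw":-0.000,"hand":-1}
```

Call:
move_arm:
  targets:
    - {"xyz": [-0.01, 0.003, 0.008], "yaw": 0, "hand": 1}
    - {"xyz": [0, 0, 0], "yaw": 0, "hand": 1}

```text
time: 13.6
tool_pos: [422.3, -331.7, 241.6]
eef_rot: [-0.009, 0.595, 0.803, 0.009]
ft_force: [-0.8, -0.6, -0.8]
grip_width: 0.638
```

Run:
```python
from h import *
plan((421.5,-328,228),step=30,L=160)
p,a,M=pose(); g=p+162*M[:,2]
u=p[2]-174.4
overlay("side",[((422,-327,30),31,(0,255,0)),((422,-327,41),31,(0,255,0)),((422,-327,52),31,(0,255,0)),((g[0],g[1],u+11),31,(0,0,255))],250,170,330,230,10,"pics/s13.png")
```

```text
g [ 421.6 -327.6  241.6] psi 0.295 tiltax [-0.0045  0.0258] F [-0.8 -0.6 -0.8] w 0.638 t 13.6
{"xyz":[-0.0008,-0.0002,0.0136],"yaw":-0.000,"hand":-1}
```

View pics/s13.png

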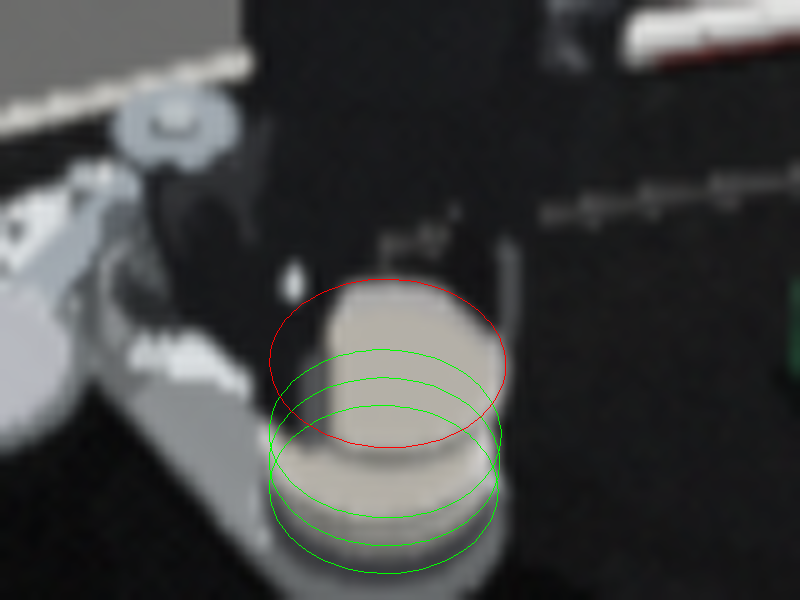

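Call:
move_arm:
  targets:
    - {"xyz": [-0.001, 0, 0.011], "yaw": 0, "hand": 1}
    - {"xyz": [0, 0, 0], "yaw": 0, "hand": 1}

```text
time: 13.9
tool_pos: [422.8, -332.3, 231.1]
eef_rot: [-0.009, 0.595, 0.803, 0.009]
ft_force: [0.2, 0.1, -0.4]
grip_width: 0.639
```

Run:
```python
from h import *
plan((421.5,-328,226.4),step=30,L=160)
p,a,M=pose(); g=p+162*M[:,2]
u=p[2]-174.4
overlay("side",[((422,-327,30),31,(0,255,0)),((422,-327,52),31,(0,255,0)),((g[0],g[1],u+11),31,(0,0,255))],250,170,330,230,10,"pics/s14.png")
```

```text
g [ 422.3 -328.3  231.1] psi 0.295 tiltax [-0.0031  0.0247] F [ 0.2  0.1 -0.4] w 0.639 t 13.9
{"xyz":[0.0004,-0.0007,0.0047],"yaw":-0.000,"hand":-1}
```

View pics/s14.png

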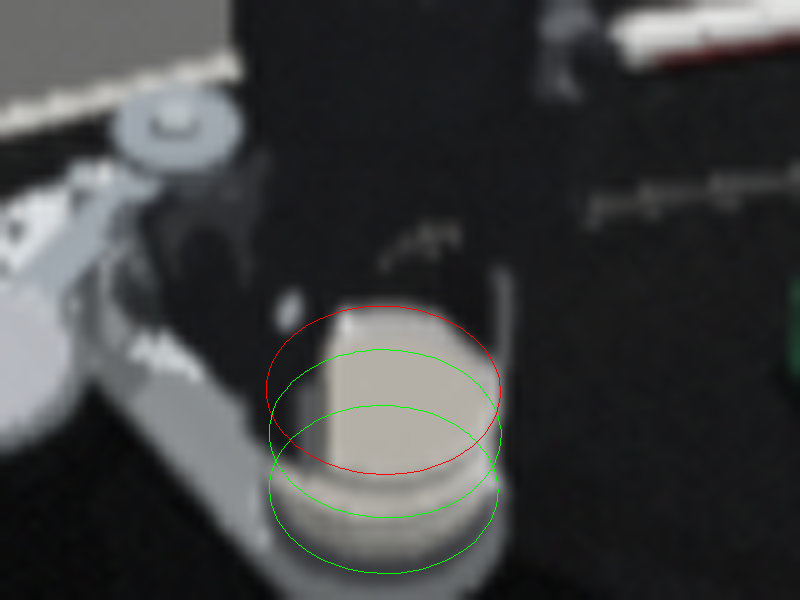

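Aligned; lower to contact.

Call:
move_arm:
  targets:
    - {"xyz": [0, 0, 0.003], "yaw": 0, "hand": 1}

```text
time: 14.08
tool_pos: [423.3, -332.6, 229.2]
eef_rot: [-0.007, 0.595, 0.803, 0.009]
ft_force: [-1.2, 0.4, -0.3]
grip_width: 0.637
```

Call:
move_arm:
  targets:
    - {"xyz": [0, 0, 0.0015], "yaw": 0, "hand": 1}

```text
time: 14.2
tool_pos: [423.2, -332.4, 227.5]
eef_rot: [-0.007, 0.595, 0.803, 0.009]
ft_force: [0.1, 0.2, -0.5]
grip_width: 0.637
```

Call:
move_arm:
  targets:
    - {"xyz": [0, 0, 0.002], "yaw": 0, "hand": 1}

```text
time: 14.32
tool_pos: [423.4, -332.5, 226.2]
eef_rot: [-0.007, 0.595, 0.803, 0.009]
ft_force: [-3.6, 3.0, 11.9]
grip_width: 0.634
```

Call:
move_arm:
  targets:
    - {"xyz": [0, 0, 0], "yaw": 0, "hand": -0.4}
    - {"xyz": [0, 0, 0], "yaw": 0, "hand": -0.7}
    - {"xyz": [0, 0, 0], "yaw": 0, "hand": -0.8}

```text
time: 14.7
tool_pos: [423.5, -332.6, 226.3]
eef_rot: [-0.007, 0.595, 0.803, 0.009]
ft_force: [0.0, -0.5, 0.3]
grip_width: 0.898
```

Call:
move_arm:
  targets:
    - {"xyz": [0, 0, -0.02], "yaw": 0, "hand": -0.8}
    - {"xyz": [0, 0, -0.03], "yaw": 0, "hand": -0.8}
    - {"xyz": [0, 0, -0.03], "yaw": 0, "hand": -0.8}
    - {"xyz": [0, 0, 0], "yaw": 0, "hand": -0.8}

```text
time: 15.2
tool_pos: [423.2, -334.2, 307.1]
eef_rot: [-0.008, 0.595, 0.803, 0.009]
ft_force: [-0.1, 0.8, -0.0]
grip_width: 0.898
```

Run:
```python
from h import *
plan((552,-342,305),step=40,L=155)
overlay("side",[((422,-327,30),31,(0,255,0)),((422,-327,41),31,(0,255,0)),((422,-327,52),31,(0,255,0)),((422,-327,63),31,(0,0,255))],250,170,330,230,10,"pics/s15.png")
```

```text
g [ 422.8 -330.4  307.1] psi 0.295 tiltax [-0.0023  0.0242] F [-0.1  0.8 -0. ] w 0.898 t 15.2
{"xyz":[-0.0122,0.0301,0.0004],"yaw":-0.000,"hand":-1}
{"xyz":[-0.0122,0.0301,0.0004],"yaw":-0.000,"hand":-1}
{"xyz":[-0.0122,0.0301,0.0004],"yaw":-0.000,"hand":-1}
{"xyz":[-0.0122,0.0301,0.0004],"yaw":-0.000,"hand":-1}
```

View pics/s15.png

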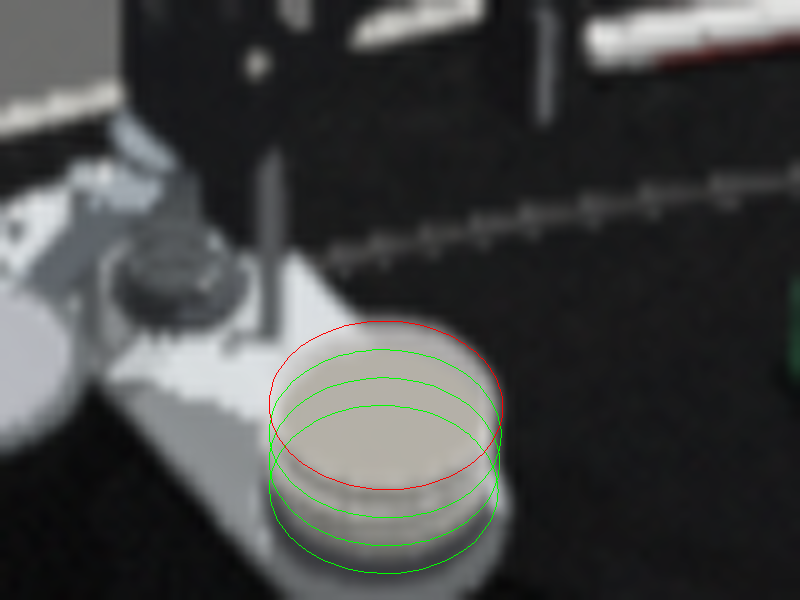

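Run:
```python
from h import *
from scipy.optimize import least_squares
print(tri((265.8,183.8),(322.6,224.7)),tri((237.7,207.3),(291.4,181.9)))
obs=[((447,-430.5),0,0,2.),((553,-342.5),140,-1.15,1.5),((422,-327.8),100,0,1.5)]
f=lambda v:np.concatenate([(np.array([v[0]+r*np.cos(v[2]+t),v[1]+r*np.sin(v[2]+t)])-o)/s for o,r,t,s in obs])
s=least_squares(f,[447,-430,1.8]);v=s.x;print(v,s.fun)
for t in np.linspace(-1.15,0,9): print(round(t,2),(v[:2]+140*np.array([np.cos(v[2]+t),np.sin(v[2]+t)])).round(1))
plan((552.5,-343,305),-.5,step=40,L=155,hand=-.3)
```

```text
(array([ 447.01025358, -431.81661403,   74.31327409]), np.float64(2.2071714282151738)) (array([ 553.07022304, -342.95905495,  104.02827625]), np.float64(0.45493705157587794))
[ 444.41128008 -427.35530912    1.8060201 ] [-1.29435996  1.57234544  1.56729032  0.36013287 -0.59652034 -1.53939194]
-1.15 [ 555.4 -342. ]
-1.01 [ 542.  -326.9]
-0.86 [ 526.6 -314. ]
-0.72 [ 509.5 -303.4]
-0.57 [ 491.1 -295.4]
-0.43 [ 471.7 -290. ]
-0.29 [ 451.7 -287.5]
-0.14 [ 431.6 -287.9]
0.0 [ 411.8 -291.2]
g [ 422.  -329.6  305.2] psi 0.295 tiltax [-0.0048  0.0265] F [-0.2  0.3 -1. ] w 0.903 t 15.25
{"xyz":[-0.0085,0.0202,-0.0001],"yaw":0.133,"hand":-0.3}
{"xyz":[-0.0057,0.0211,-0.0001],"yaw":0.133,"hand":-0.3}
{"xyz":[-0.0029,0.0217,0.0000],"yaw":0.133,"hand":-0.3}
{"xyz":[-0.0000,0.0219,0.0001],"yaw":0.133,"hand":-0.3}
{"xyz":[0.0029,0.0217,0.0002],"yaw":0.133,"hand":-0.3}
{"xyz":[0.0057,0.0211,0.0003],"yaw":0.133,"hand":-0.3}
```

Call:
move_arm:
  targets:
    - {"xyz": [-0.008, 0.02, -0.002], "yaw": 0.133, "hand": -0.3}
    - {"xyz": [-0.006, 0.021, -0.001], "yaw": 0.133, "hand": -0.3}
    - {"xyz": [-0.003, 0.022, -0.001], "yaw": 0.133, "hand": -0.3}
    - {"xyz": [0, 0.022, -0.001], "yaw": 0.133, "hand": -0.3}
    - {"xyz": [0.003, 0.022, 0], "yaw": 0.133, "hand": -0.3}

```text
time: 15.88
tool_pos: [531.5, -344.4, 298.1]
eef_rot: [-0.02, 0.831, 0.555, 0.003]
ft_force: [-0.0, -0.4, 1.3]
grip_width: 0.651
```

Call:
move_arm:
  targets:
    - {"xyz": [0.005, 0.018, 0], "yaw": 0.133, "hand": -0.3}
    - {"xyz": [0, 0, 0], "yaw": 0, "hand": -0.3}

```text
time: 16.12
tool_pos: [550.6, -346.0, 292.8]
eef_rot: [-0.023, 0.867, 0.498, 0.0]
ft_force: [0.1, -0.8, 0.2]
grip_width: 0.644
```

Run:
```python
from h import *
plan((553.5,-342.5,285),step=40,L=160,hand=-.3)
crop("side",180,130,340,250,5,"pics/s16.png")
crop("top",200,120,360,240,5,"pics/t16.png")
```

```text
g [ 547.1 -339.6  292.8] psi -0.528 tiltax [-0.0222  0.0403] F [ 0.1 -0.8  0.2] w 0.644 t 16.125
{"xyz":[0.0005,0.0073,0.0075],"yaw":-0.000,"hand":-0.3}
```

View pics/s16.png

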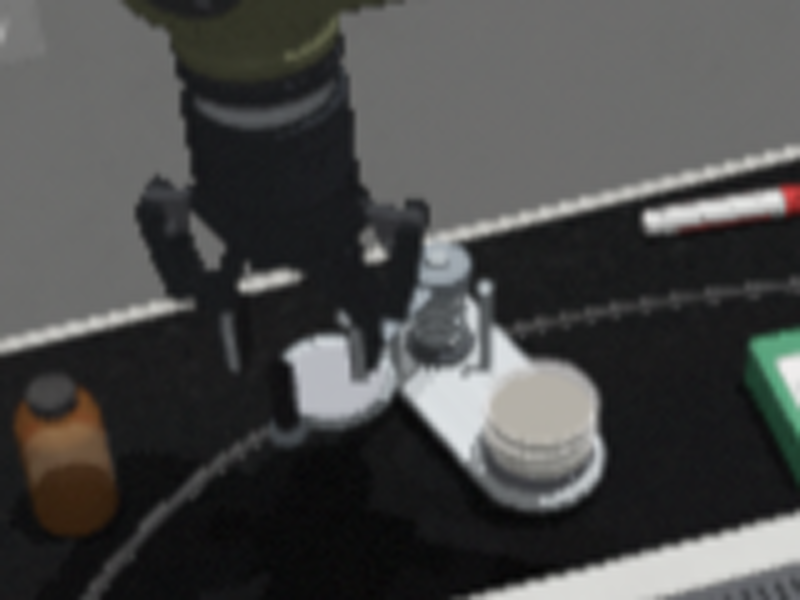

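View pics/t16.png

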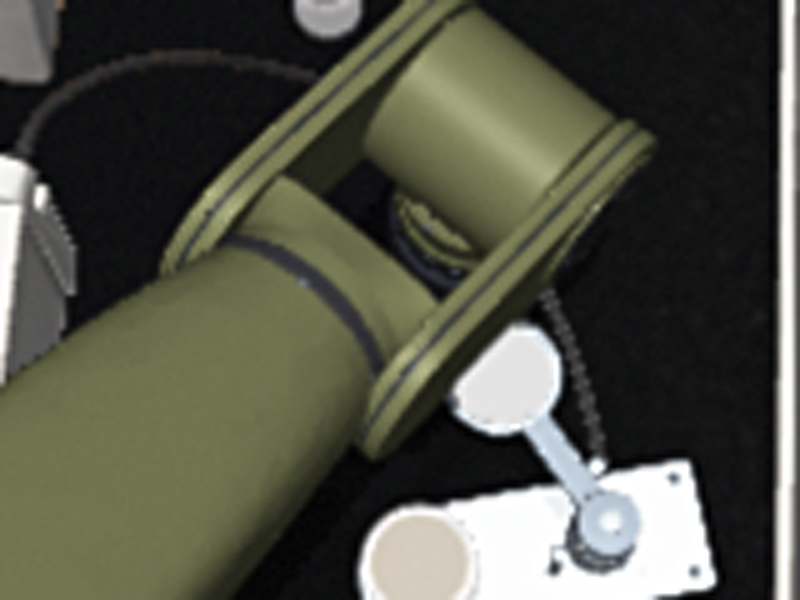

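Call:
move_arm:
  targets:
    - {"xyz": [0.001, 0.007, 0], "yaw": 0, "hand": -0.3}
    - {"xyz": [0, 0, 0], "yaw": 0, "hand": -0.3}

```text
time: 16.48
tool_pos: [555.4, -348.7, 292.1]
eef_rot: [-0.024, 0.867, 0.498, -0.0]
ft_force: [-0.4, -0.1, 0.6]
grip_width: 0.651
```

Run:
```python
from h import *
plan((553.5,-342.5,270),step=40,L=160,hand=-.3)
p,a,M=pose(); g=p+165*M[:,2]; y=M[:,1]
overlay("side",[((553.5,-342.5,122),7,(0,255,0)),((553.5,-342.5,84),7,(0,255,0)),(g+y*27,2,(0,0,255)),(g-y*27,2,(0,0,255)),(g,3,(255,0,0))],200,160,280,220,10,"pics/s17.png")
```

```text
g [ 551.6 -342.1  292.1] psi -0.527 tiltax [-0.0236  0.0411] F [-0.4 -0.1  0.6] w 0.651 t 16.475
{"xyz":[0.0001,0.0027,0.0220],"yaw":-0.000,"hand":-0.3}
```

View pics/s17.png

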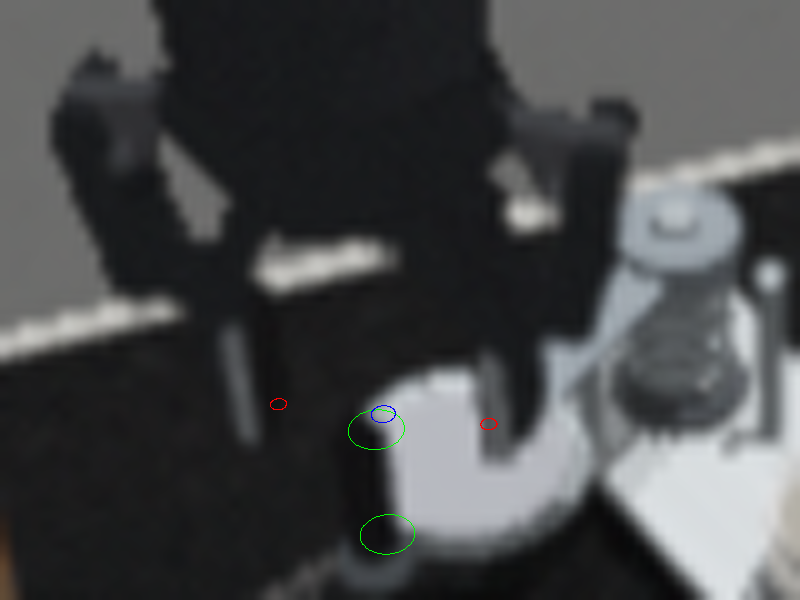

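Call:
move_arm:
  targets:
    - {"xyz": [0, 0.003, 0.008], "yaw": 0, "hand": -0.3}
    - {"xyz": [0, 0.001, 0.008], "yaw": 0, "hand": -0.3}
    - {"xyz": [0, 0, 0], "yaw": 0, "hand": -0.3}

```text
time: 16.9
tool_pos: [558.0, -350.1, 274.8]
eef_rot: [-0.024, 0.867, 0.498, -0.0]
ft_force: [0.3, -0.2, 0.7]
grip_width: 0.642
```

Run:
```python
from h import *
plan((554.5,-342.3,263),step=40,L=160,hand=-.3)
p,a,M=pose(); g=p+165*M[:,2]; y=M[:,1]
overlay("side",[(g+y*27,2,(0,0,255)),(g-y*27,2,(0,0,255))],200,160,280,220,10,"pics/s18.png")
```

```text
g [ 554.2 -343.5  274.8] psi -0.527 tiltax [-0.024   0.0412] F [ 0.3 -0.2  0.7] w 0.642 t 16.9
{"xyz":[0.0009,0.0002,0.0118],"yaw":-0.000,"hand":-0.3}
```

View pics/s18.png

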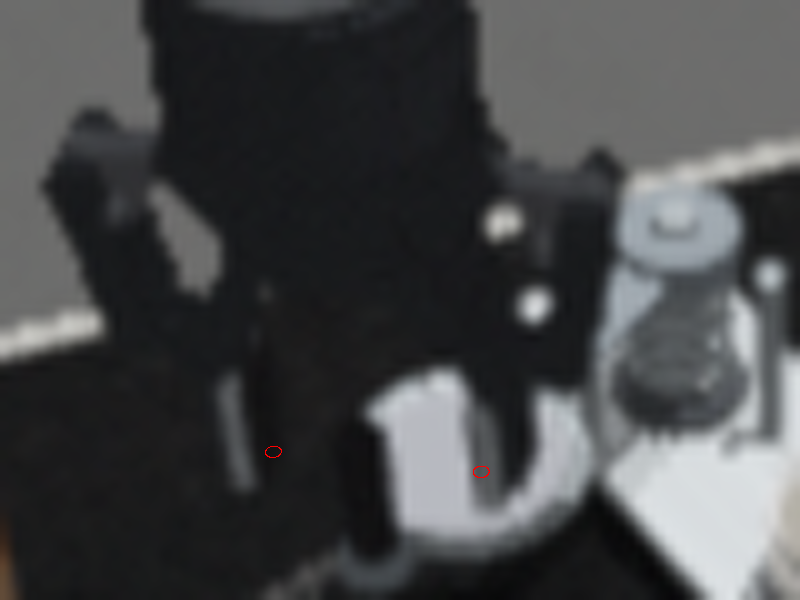

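Call:
move_arm:
  targets:
    - {"xyz": [0.001, 0, 0.01], "yaw": 0, "hand": -0.3}
    - {"xyz": [0, 0, 0], "yaw": 0, "hand": 0.3}
    - {"xyz": [0, 0, 0], "yaw": 0, "hand": 0.6}
    - {"xyz": [0, 0, 0], "yaw": 0, "hand": 1}
    - {"xyz": [0, 0, 0], "yaw": 0, "hand": 1}

```text
time: 17.58
tool_pos: [558.9, -349.2, 264.9]
eef_rot: [-0.021, 0.867, 0.498, 0.001]
ft_force: [0.1, -0.1, -2.8]
grip_width: 0.144
```

Run:
```python
from h import *
plan((554.5,-342.3,263),step=40,L=160,hand=-.3)
overlay("side",[],200,160,280,220,10,"pics/s19.png")
```

```text
g [ 555.8 -343.1  264.9] psi -0.527 tiltax [-0.0197  0.0379] F [ 0.1 -0.1 -2.8] w 0.144 t 17.575
{"xyz":[0.0000,-0.0014,0.0020],"yaw":-0.000,"hand":-0.3}
```

View pics/s19.png

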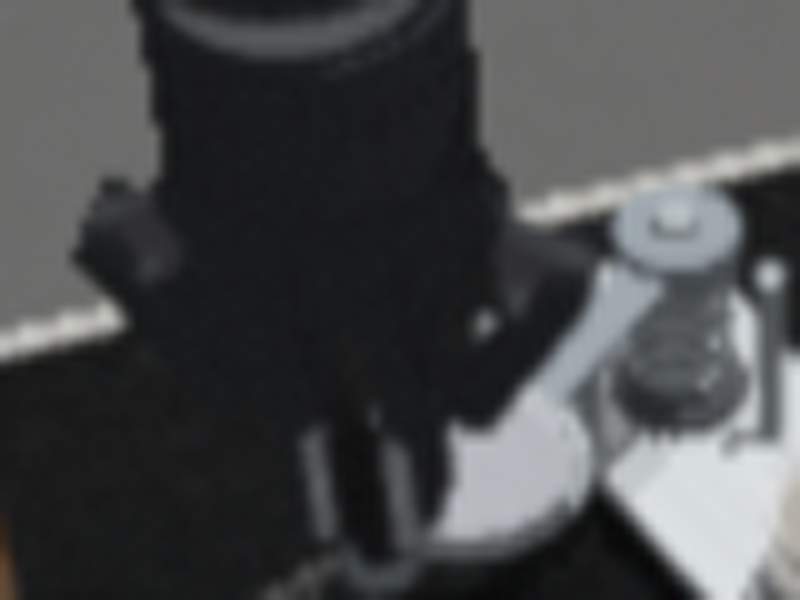

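```bash
cat >> h.py <<'E'
PIV=np.array([444.5,-427.4])
def swing(n,dth,dpsi,L=158,rad=None,dz=0):
    p,a,M=pose(); g=p+L*M[:,2]; d=g[:2]-PIV; th=np.arctan2(d[1],d[0]); r=np.hypot(*d); s=arm.get_state()
    print("g",g.round(1),"r %.1f keeper~%.3f psi %.3f"%(r,th-(1.806-1.15),a),"tilt",M[:2,2].round(3),"F",s['ft_force'].round(1),"w %.3f"%s['grip_width'],s['time'])
    rad=rad or r
    for i in range(n):
        c=lambda t:PIV+rad*np.array([np.cos(t),np.sin(t)])
        dd=np.append(c(th+dth*(i+1))-c(th+dth*i),dz)/1000
        Mi=R.from_rotvec([0,0,dpsi*i]).as_matrix()@M
        print('{"xyz":[%.4f,%.4f,%.4f],"yaw":%.3f,"hand":1}'%(*(Mi.T@dd),-dpsi))
E
python3 - <<'E'
from h import *
swing(5,.1,.065)
E
```

```text
g [ 555.8 -343.2  107.1] r 139.6 keeper~-0.008 psi -0.527 tilt [-0.02   0.038] F [ 0.7 -1.4 -2.3] w 0.147 17.625
{"xyz":[0.0047,-0.0131,0.0006],"yaw":-0.065,"hand":1}
{"xyz":[0.0043,-0.0133,0.0006],"yaw":-0.065,"hand":1}
{"xyz":[0.0038,-0.0134,0.0006],"yaw":-0.065,"hand":1}
{"xyz":[0.0033,-0.0135,0.0006],"yaw":-0.065,"hand":1}
{"xyz":[0.0028,-0.0136,0.0006],"yaw":-0.065,"hand":1}
```

Call:
move_arm:
  targets:
    - {"xyz": [0.0047, -0.0131, 0], "yaw": -0.065, "hand": 1}
    - {"xyz": [0.0043, -0.0133, 0], "yaw": -0.065, "hand": 1}
    - {"xyz": [0.0038, -0.0134, 0], "yaw": -0.065, "hand": 1}

```text
time: 18.0
tool_pos: [529.2, -320.1, 264.9]
eef_rot: [-0.019, 0.812, 0.583, 0.004]
ft_force: [2.8, -0.8, -3.5]
grip_width: 0.143
```

Run:
```python
from h import *
swing(4,.1,.065)
```

```text
g [ 526.7 -314.4  107. ] r 139.7 keeper~0.286 psi -0.325 tilt [-0.016  0.036] F [ 2.8 -0.8 -3.5] w 0.143 18.0
{"xyz":[0.0035,-0.0135,0.0005],"yaw":-0.065,"hand":1}
{"xyz":[0.0030,-0.0136,0.0004],"yaw":-0.065,"hand":1}
{"xyz":[0.0025,-0.0137,0.0004],"yaw":-0.065,"hand":1}
{"xyz":[0.0021,-0.0138,0.0004],"yaw":-0.065,"hand":1}
```

Excellent tracking. Continue.

Call:
move_arm:
  targets:
    - {"xyz": [0.0035, -0.0135, 0], "yaw": -0.065, "hand": 1}
    - {"xyz": [0.003, -0.0136, 0], "yaw": -0.065, "hand": 1}
    - {"xyz": [0.0025, -0.0137, 0], "yaw": -0.065, "hand": 1}
    - {"xyz": [0.0021, -0.0138, 0], "yaw": -0.065, "hand": 1}

```text
time: 18.5
tool_pos: [478.1, -296.4, 264.9]
eef_rot: [-0.015, 0.725, 0.688, 0.007]
ft_force: [4.7, -5.3, -6.7]
grip_width: 0.146
```

Run:
```python
from h import *
swing(4,.1,.065,rad=139.6)
```

```text
g [ 476.5 -291.3  107. ] r 139.8 keeper~0.684 psi -0.053 tilt [-0.01   0.032] F [ 4.7 -5.3 -6.7] w 0.146 18.5
{"xyz":[0.0018,-0.0138,0.0002],"yaw":-0.065,"hand":1}
{"xyz":[0.0013,-0.0139,0.0002],"yaw":-0.065,"hand":1}
{"xyz":[0.0008,-0.0139,0.0002],"yaw":-0.065,"hand":1}
{"xyz":[0.0003,-0.0139,0.0002],"yaw":-0.065,"hand":1}
```

Call:
move_arm:
  targets:
    - {"xyz": [0.0018, -0.0138, 0.0005], "yaw": -0.065, "hand": 1}
    - {"xyz": [0.0013, -0.0139, 0.0003], "yaw": -0.065, "hand": 1}
    - {"xyz": [0.0008, -0.0139, 0], "yaw": -0.065, "hand": 1}

```text
time: 18.88
tool_pos: [436.8, -292.5, 264.8]
eef_rot: [-0.012, 0.651, 0.759, 0.01]
ft_force: [5.7, -3.9, -6.1]
grip_width: 0.141
```

Run:
```python
from h import *
swing(4,.05,.03,rad=139.6)
crop("side",200,150,360,270,5,"pics/s20.png")
```

```text
g [ 436.2 -287.6  106.9] r 140.1 keeper~0.974 psi 0.152 tilt [-0.004  0.031] F [ 5.7 -3.9 -6.1] w 0.141 18.875
{"xyz":[0.0005,-0.0070,0.0000],"yaw":-0.030,"hand":1}
{"xyz":[0.0003,-0.0070,0.0000],"yaw":-0.030,"hand":1}
{"xyz":[0.0002,-0.0070,0.0000],"yaw":-0.030,"hand":1}
{"xyz":[0.0001,-0.0070,-0.0000],"yaw":-0.030,"hand":1}
```

View pics/s20.png

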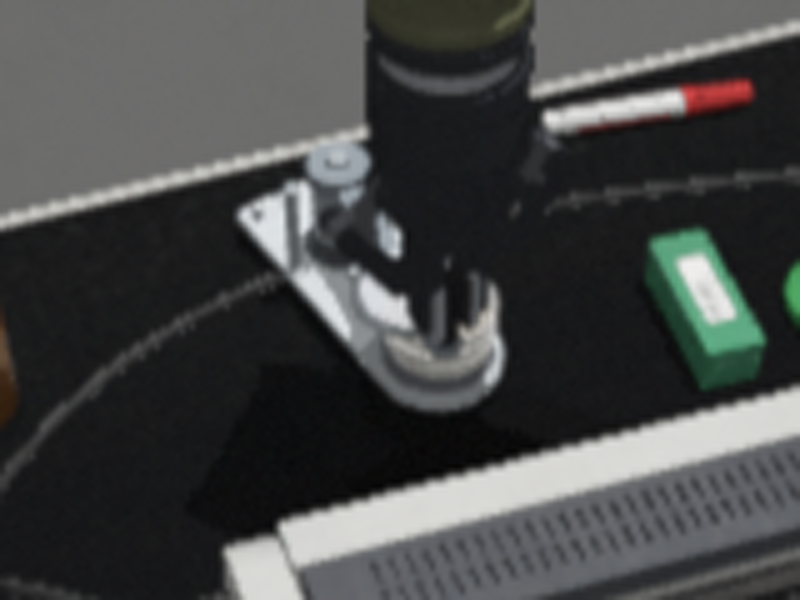

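Call:
move_arm:
  targets:
    - {"xyz": [0.0005, -0.007, 0.0003], "yaw": -0.03, "hand": 1}
    - {"xyz": [0.0003, -0.007, 0], "yaw": -0.03, "hand": 1}

```text
time: 19.18
tool_pos: [423.0, -293.8, 264.8]
eef_rot: [-0.009, 0.627, 0.779, 0.012]
ft_force: [9.1, -1.6, -6.2]
grip_width: 0.143
```

Run:
```python
from h import *
swing(4,.03,.0,rad=139.6)
```

```text
g [ 423.  -289.1  106.9] r 140.0 keeper~1.069 psi 0.215 tilt [0.   0.03] F [ 9.1 -1.6 -6.2] w 0.143 19.175
{"xyz":[0.0002,-0.0042,-0.0000],"yaw":-0.000,"hand":1}
{"xyz":[0.0001,-0.0042,-0.0000],"yaw":-0.000,"hand":1}
{"xyz":[-0.0001,-0.0042,-0.0000],"yaw":-0.000,"hand":1}
{"xyz":[-0.0002,-0.0042,-0.0000],"yaw":-0.000,"hand":1}
```

Call:
move_arm:
  targets:
    - {"xyz": [0.0002, -0.0042, 0], "yaw": 0, "hand": 1}
    - {"xyz": [0.0001, -0.0042, 0], "yaw": 0, "hand": 1}

```text
time: 19.42
tool_pos: [415.3, -294.8, 264.7]
eef_rot: [-0.009, 0.628, 0.778, 0.013]
ft_force: [7.1, -2.4, -4.3]
grip_width: 0.145
```

Call:
move_arm:
  targets:
    - {"xyz": [0, -0.004, 0], "yaw": 0, "hand": 1}

```text
time: 19.55
tool_pos: [412.1, -295.5, 264.7]
eef_rot: [-0.008, 0.627, 0.778, 0.014]
ft_force: [13.1, 1.0, -6.9]
grip_width: 0.142
```

Run:
```python
from h import *
swing(2,.03,.0,rad=139.6)
```

```text
g [ 412.8 -290.5  106.8] r 140.5 keeper~1.142 psi 0.214 tilt [0.005 0.032] F [13.1  1.  -6.9] w 0.142 19.55
{"xyz":[-0.0001,-0.0042,-0.0001],"yaw":-0.000,"hand":1}
{"xyz":[-0.0002,-0.0042,-0.0001],"yaw":-0.000,"hand":1}
```

Call:
move_arm:
  targets:
    - {"xyz": [0, -0.004, 0], "yaw": 0, "hand": 1}

```text
time: 19.68
tool_pos: [409.7, -295.7, 264.7]
eef_rot: [-0.006, 0.628, 0.778, 0.017]
ft_force: [20.7, 3.2, -10.1]
grip_width: 0.147
```

Call:
move_arm:
  targets:
    - {"xyz": [0, -0.004, 0], "yaw": 0, "hand": 1}

```text
time: 19.8
tool_pos: [407.8, -295.9, 264.7]
eef_rot: [-0.002, 0.629, 0.777, 0.02]
ft_force: [23.5, 1.3, -12.2]
grip_width: 0.14
```

Run:
```python
from h import *
swing(2,.03,.0,rad=139.6)
crop("side",220,150,340,240,6,"pics/s21.png")
crop("top",240,180,360,270,6,"pics/t21.png")
```

```text
g [ 411.2 -290.5  106.9] r 140.9 keeper~1.153 psi 0.209 tilt [0.021 0.034] F [ 23.5   1.3 -12.2] w 0.140 19.8
{"xyz":[-0.0002,-0.0042,-0.0001],"yaw":-0.000,"hand":1}
{"xyz":[-0.0003,-0.0042,-0.0001],"yaw":-0.000,"hand":1}
```

View pics/s21.png

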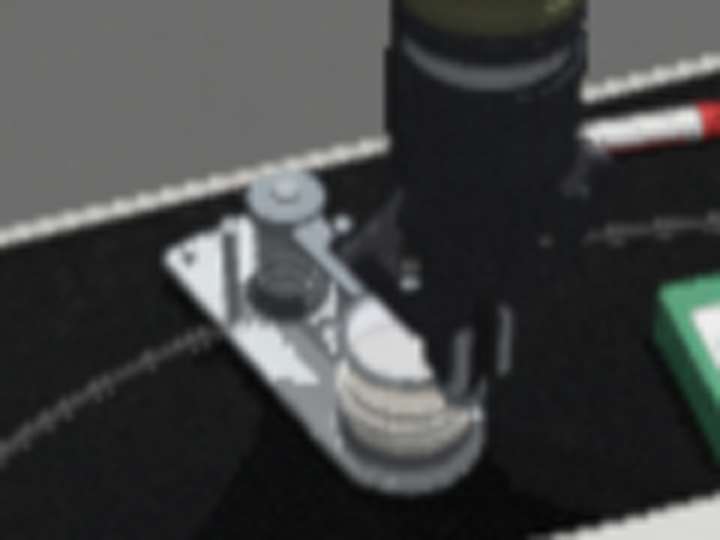

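View pics/t21.png

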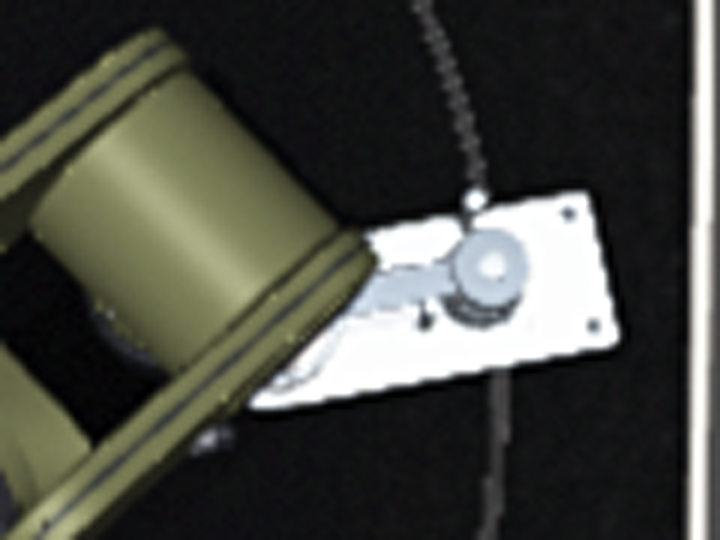

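Call:
move_arm:
  targets:
    - {"xyz": [0, -0.0015, 0], "yaw": 0, "hand": 1}
    - {"xyz": [0, -0.0015, 0], "yaw": 0, "hand": 1}

```text
time: 20.15
tool_pos: [407.8, -295.6, 264.6]
eef_rot: [0.001, 0.63, 0.776, 0.023]
ft_force: [11.8, -0.9, -6.2]
grip_width: 0.147
```

Run:
```python
from h import *
for i in range(4):
    swing(0,.03,.0); cams.grab_frame("side")
overlay("side",[((422,-327,63),31,(0,0,255)),((422,-327,30),31,(0,255,0))],250,170,330,230,10,"pics/s22.png")
swing(0,0.03,0)
```

```text
g [ 412.5 -290.1  106.8] r 141.0 keeper~1.144 psi 0.207 tilt [0.03  0.035] F [11.8 -0.9 -6.2] w 0.147 20.15
g [ 412.4 -290.1  106.8] r 141.0 keeper~1.144 psi 0.207 tilt [0.03  0.035] F [12.  -0.6 -7.3] w 0.140 20.2
g [ 412.4 -290.1  106.8] r 141.0 keeper~1.144 psi 0.207 tilt [0.03  0.035] F [12.2  0.1 -7.9] w 0.142 20.25
g [ 412.4 -290.1  106.8] r 141.0 keeper~1.144 psi 0.207 tilt [0.03  0.035] F [13.6 -0.2 -6.5] w 0.147 20.3
g [ 412.4 -290.1  106.8] r 141.0 keeper~1.144 psi 0.207 tilt [0.03  0.035] F [12.6  0.2 -7.2] w 0.142 20.4
```

View pics/s22.png

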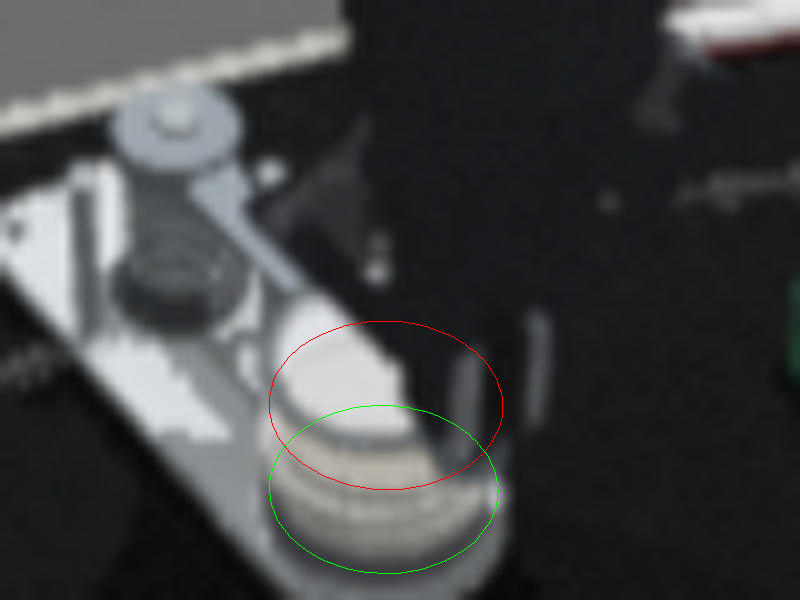

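```bash
python3 -c "
from plant import arm
print(arm.close_job())
s=arm.get_state();print(s['time'],s['ft_force'],s['grip_width'])"
```

```text
the job is handed in; nothing more can be done
None
the job is handed in; nothing more can be done
```

The two pale dishes are stacked on the stage dish in a pile of three. The keeper arm is swung over the pile against its stop, and the fingers are still gripping it. I handed the job in at about 20.4 s of the 64 s; no verdict was reported.

- **Pile:** in the last side picture the pile stands straight, with the keeper's disc above it and not seen to touch. Seen from the top camera, the middle dish was about 3 mm off where I had measured the stage dish. The side camera showed almost no offset. Either way it is inside 7 mm.
- **Keeper:** the arm stopped moving while the push rose to about 23 N, which I took as the stop. It then held steady at about 12–13 N, against 5 N for the spring there. From the gripper position I estimate the joint at about 1.14–1.15 rad; I had no direct reading of it.
- **Tool tilt:** the tool drifted 0.02–0.05 rad off vertical during the job. I corrected for it at each grasp and placing, and it showed no effect on the pile.
- **Other things:** I kept clear of the bottle, beaker, box and green look-alike, but did not measure them again at the end.

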